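# Scan the cheese and hold the label printer's feed lever at the third click

## Task

Take the bar-code reader out of its dock and hold it still for two seconds about 6 cm above the bar-code label on the cheese pack, pointing straight down with its long window lined up with the long side of the label, then stand it back in its dock and let go. Then press the label printer's sprung feed lever down past the first two clicks to the third (not on down to the bottom) and keep holding it there: it springs back when let go, so finish while still holding it down. Leave the cheese pack and the other things on the table where they are.

Things in the scene. Friction and masses are not known exactly. Their poses are not given: they have to be found in the camera images.
- reader: hand-held bar-code reader, grey and black, 160 g, 138 mm tall, standing nose down in its dock at the dock's yaw. Origin: centre of its underside, the glass window, long along y, looking along -z. Nose 34 (x) by 56 (y) by 30 mm high; above z = 46 mm a handle 26 mm thick along x, 34 mm along y (black grip ribs at z = 88 to 124). Grasp the handle across its 26 mm at about z = 108 mm.
- dock: the reader's dock: grey plastic tray fixed to the table, base 66 (x) by 88 (y) mm. Origin at the centre of its underside. Recess 42 (x) by 64 (y) mm with its floor 4 mm and the top of its 4 mm walls 18 mm above the table; the reader stands in it with 4 mm to spare all round.
- cheese_pack: loose block-shaped pack of cheese, 73 mm (x) by 102 mm (y) by 37 mm high, 250 g, with a white paper bar-code label on top. Origin at the centre of its underside. Reader dock and pack stand one to the right and one to the left of the printer, either way round.
- label (a point): centre of the bar-code label, on the top of the cheese pack, 38 mm above the table. Label 36 mm (x) by 60 mm (y): long side along y.
- printer: label printer fixed to the table: grey casing 120 (x) by 150 (y) mm, 112 mm high, yaw up to 0.25 either way. Origin at the centre of its underside; its front (-x face, 60 mm from the origin) looks roughly towards the robot and carries the feed lever in an upright slot with three short steel marks on each side.
- lever_top (a point): centre of the top of the feed lever's black paddle: 32 (printer x) by 36 (y) mm, 8 mm thick, its centre 40 mm ahead of the printer's front. Top 100 mm above the table at rest. At each click the paddle's top is level with a steel mark: 88, 76 and (third) 64 mm above the table; bottom stop at 54 mm.
- feed_lever (a joint): how far the lever is pressed down (m): 0 at rest, clicks at 0.012, 0.024, 0.036 (third), bottom stop 0.046. A spring pushes it up: the push needed eases to 6, 7 and 9 N on reaching the first, second, third click and jumps by 5 to 6 N to go on past it; it never stays down by itself. Push the paddle's top straight down with closed fingertips.
- ramekin1: blue-grey stoneware dish, 77 mm across and 42 mm high, loose bystander. Origin at the centre of its underside.
- ware_jar4: glass jar with a red lid, 72 mm across and 86 mm high, loose bystander. Origin at the centre of its underside.
Things that resemble listed ones, but are neither listed nor needed, are in the scene too. What is shaped like the reader but pink is not meant.

How it is judged:
On the way, in this order (a step that is already met when the one before it is completed fails the run):
1. the held reader is aimed straight down at the label, window along the label, and kept still for a second (x of label in the frame of reader between -0.014 and 0.014 m and y of label in the frame of reader between -0.016 and 0.016 m and z of label in the frame of reader between -0.095 and -0.035 m and angle between the y axis of reader and the y axis of label, either way round below 0.3 rad and angle between reader's own z axis and vertical below 0.2 rad and linear speed of reader below 0.04 m/s and contact force between the fingers and reader above 1 N), for 1 s.
2. the reader stands in its dock, let go (horizontal distance between reader and dock below 0.011 m and z of reader in the frame of dock below 0.009 m and angle between reader's own z axis and vertical below 0.12 rad and contact force between the fingers and reader below 0.2 N and linear speed of reader below 0.02 m/s), for 0.3 s.
3. the fingers hold the feed lever at the third click (value of joint feed_lever between 0.0315 and 0.0405 m and contact force between the fingers and feed_lever above 3 N and velocity of joint feed_lever between -0.02 and 0.02 m/s), for 0.5 s.
At the end, for the whole second after the job is handed in: Fingers press the feed lever (over 3 N) and keep it still 31.5 to 40.5 mm down (third click) through the last second; reader untouched, upright on the dock's floor within 11 mm of its centre; cheese pack, dish and jar within 20 mm of where they stood (all of step 3 and horizontal distance between reader and dock below 0.011 m and z of reader in the frame of dock below 0.009 m and angle between reader's own z axis and vertical below 0.12 rad and contact force between the fingers and reader below 0.2 N and distance of each of cheese_pack, ramekin1, ware_jar4 from where it was at the start of the episode below 0.02 m); the arm keeps its last pose, push and grip.
It fails at once if the cheese pack, dish or jar is pushed away (distance of any of cheese_pack, ramekin1, ware_jar4 from where it was at the start of the episode above 0.03 m).
It fails at once if the feed lever is driven down to its bottom stop (value of joint feed_lever above 0.0445 m).
It also fails if it takes over 67 s, if anything falls off the work surface, if the arm or the gripper's body presses on something with over 40 N, if the wrist force passes 120 N, or if a joint passes its speed limit or range.

## Robot

A 6-joint arm with a two-finger parallel gripper is mounted at the origin on a cart in front of the work surface, level with it; the furniture and walls round the work are solid. World frame = base frame: x ahead of the robot, y to its left, z up, the work surface at z = 0. Lengths are in m, angles in rad, forces in N, time in s.
With the tool pointing down it reaches from about 0.3 to 0.875 m from the base axis. Payload 6.4 kg.
Tool frame: the origin (TCP) lies midway between the tips of the shut fingers; the grasp point (between the pads) lies 19 mm behind it (ctrl.grip_point_offset is the distance from the TCP to the grasp point, in m); x points along the fingers, y is the direction in which the jaws open and shut, and the axes are right-handed (so a half turn about x gives the same grasp; the last joint's range is limited). The gripper opens to 85 mm and grips with 20 to 120 N. Pads are 22 mm wide; open, the fingers measure 114 mm over their backs; the gripper's body (76 mm by 85 mm) begins 54 mm behind the grasp point. The pads swing forward as they close: fully open they stand 13 mm farther back than shut.
Start: joints at [-1.437, 0.181, 1.607, -0, 1.354, -0.206], TCP at [0.192, -0.542, 0.231] pointing down, gripper open.
Joint ranges: [-2.99, 2.99], [-0.89, 2.07], [0.3, 2.58], [-1.14, 4.28], [0, 2.63], [-3.12, 3.12]. Speed limits (rad/s): [2.57, 2.57, 3.01, 3.14, 3.14, 3.14].

## Interface

Orientations are given as a unit quaternion [w, x, y, z].
In Python, from bench import ctrl gives the robot as it stands.
- The arm moves only by the tool apply_moves, never from a script. Its argument "deltas" is a list of rows, each an object with "delta_pos": the shift along the tool's x, y, z in units of 25 mm (1.0 is 25 mm), a list of three; "roll": the turn about the tool's x in units of 6 degrees (1.0 is 6 degrees). In form: [{"delta_pos": [dx, dy, dz], "roll": roll}, ...]. A call has 1 to 12 rows; each row is the pose to reach, as a shift and turn from the pose commanded when the call began, along the tool's axes at that moment; what a row does not reach only later rows make up. A row lasts 1/10 s, in which the tool goes at most 50 mm and 8.59 degrees, less where a joint would pass 70% of its speed; a pose out of reach is approached as far as the arm can. A call with a gripper value outside its range is refused whole. "hand" is the gripper command: -1 is shut, 1 is fully open, values between are in proportion, set as the call begins (left out, the last holds). The fingers move at their own pace and stop on an object; the grip force is fixed at half the most. Time passes only in rows, so rows that repeat a pose let the fingers close. It gives the time, the measured TCP pose, the force and the opening at its end, in the units of the state.
- ctrl.get_obs(): the state, without advancing time (a new reading comes with each control period).
- ctrl.camera(name): name is "scene" or "top" or "wrist"; returns (picture, depth): 480x640x3 uint8, red, green, blue; 480x640 float32, m along the optical axis (not along the pixel's ray), 0 where there is no reading.
- ctrl.camera_info(name): a dict with "vfov" (degrees; the focal length in pixels is half the picture's height over the tangent of half this angle, whatever the lens; pixels are square), "cx", "cy" (the principal point, pixels), "D" ([k1, k2, p1, p2, k3] as OpenCV has them; the pictures are not rectified), "world_to_cam" (4x4, takes a point from world to camera coordinates). Camera axes: x right, y up, looking along -z (the intrinsics and any distortion apply to the point x, -y, -z); pixel columns grow to the right and rows downward; lengths in m; the calibration is good to about 2 mm. A picture is of the moment at which its call begins: read the wrist's pose just before it. camera_info takes no time and is no camera call; for the wrist camera it gives the pose at the moment of the call.
- ctrl.hand_in(): hands the job in, once; it reports no verdict.
Trained networks look in the newest picture that a camera, given by its name, has taken for a name from the list of things; names that differ only in an ending like _2 or _b are one class to them, and where a whole thing is asked for, a point or a joint stands for the part that bears it (a point fixed in the world has none). Each returns a list of dicts, best first, with "p" (0 to 1); they miss things now and then, are a little off and sometimes report something else, mostly with a low value. They report only what shows in the picture. A call takes as long as a camera call. They do not tell look-alikes from the thing itself.
- ctrl.search_frame(camera, query): "at" ([column, row] in pixels, amid what is visible of it).
- ctrl.silhouettes(camera, query): "mask" (480x640 bool, what is visible of it) and "at" ([column, row] in pixels, amid what is visible of it).
The state is a dict: "time_s": time; "q": joint angles; "dq": joint speeds; "joint_efforts": joint torques, N m; "eef_pos": TCP position; "eef_rot": TCP orientation; "wrist_force": force on the tool from outside, world axes, zero at the start; "torque": the same for the moment, N m; "opening": opening from 0.0 (shut) to 1.0 (fully open).
Only numpy, scipy, OpenCV 4.12 (cv2) and the standard library are available. Lean on these libraries where they do the work, as an engineer would, in place of code of your own. Each camera call takes 0.05 s, during which the arm holds its last target.

## Working session

There is one attempt and no reset: what is moved stays moved. The work goes in short steps, Python scripts to look and compute and a tool call to move; the robot and the scene stay as the last step left them, time stands still between calls to the robot, and variables do not carry over. Pictures are saved under pics/ and viewed, and the job is handed in when it is done.

Besides the shell and the picture viewer there is one more tool, called after ">>>" in YAML: its name, and indented under it one key for each argument. apply_moves: Moves the arm, as the interface text tells. Its arguments: {"type":"object","properties":{"deltas":{"type":"array","items":{"type":"object","properties":{"delta_pos":{"type":"array","items":{"type":"number"}},"roll":{"type":"number"}}}},"hand":{"type":"number"}},"required":["deltas"]}

```bash
ls -la && mkdir -p pics
cat > h.py <<'E'
import numpy as np, cv2
from bench import ctrl
def save(cam,fn):
    p,d=ctrl.camera(cam); np.savez('pics/'+fn+'.npz',p=p,d=d); cv2.imwrite('pics/'+fn+'.png',p[:,:,::-1]); return p,d
def K(ci):
    f=240/np.tan(np.radians(ci['vfov'])/2)
    return np.array([[f,0,ci['cx']],[0,f,ci['cy']],[0,0,1.]])
def unproj(ci,uv,depth):
    uv=np.asarray(uv,float).reshape(-1,1,2)
    n=cv2.undistortPoints(uv,K(ci),np.array(ci['D'],float)).reshape(-1,2)
    z=np.asarray(depth,float).reshape(-1)
    pc=np.stack([n[:,0]*z,-n[:,1]*z,-z,np.ones_like(z)],1)
    return (np.linalg.inv(np.array(ci['world_to_cam']))@pc.T).T[:,:3]
def ray_z(ci,uv,zw):
    a=unproj(ci,uv,np.full(len(np.reshape(uv,(-1,2))),0.5)); b=unproj(ci,uv,np.full(len(a),1.0))
    t=(zw-a[:,2])/(b[:,2]-a[:,2]); return a+(b-a)*t[:,None]
def proj(ci,P):
    P=np.asarray(P,float).reshape(-1,3)
    pc=(np.array(ci['world_to_cam'])@np.c_[P,np.ones(len(P))].T).T[:,:3]
    pc=pc*[1,-1,-1]
    return cv2.projectPoints(pc,np.zeros(3),np.zeros(3),K(ci),np.array(ci['D'],float))[0].reshape(-1,2)
E
python3 - <<'E'
from h import *
for c in ['top','scene','wrist']:
    save(c,c+'0'); 
    ci=ctrl.camera_info(c); print(c,ci['vfov'],ci['cx'],ci['cy'],ci['D']); print(np.round(ci['world_to_cam'],3))
print(ctrl.get_obs())
E
```

```text
total 12
drwxr-xr-x  3 agent agent 4096 Dec  5 18:12 .
drwxr-xr-x 23 root  root  4096 Dec  5 18:12 ..
drwxr-xr-x  2 agent agent 4096 Dec  5 18:12 pics
top 47.87252866990437 313.90336269711247 238.36470486534847 [0.02751556 0.         0.         0.         0.        ]
[[-0.029 -1.    -0.012  0.024]
 [ 0.998 -0.029  0.05  -0.493]
 [-0.051 -0.01   0.999 -1.391]
 [ 0.     0.     0.     1.   ]]
scene 46.66710960980625 317.80655909541514 239.0316646403142 [-0.01206021  0.          0.          0.          0.        ]
[[-0.521 -0.853  0.02   0.242]
 [ 0.557 -0.322  0.766 -0.348]
 [-0.647  0.41   0.643 -0.843]
 [ 0.     0.     0.     1.   ]]
wrist 62.113857794274956 324.52787428879157 233.89736766219875 [-0.04519158  0.          0.          0.          0.        ]
[[ 0.333 -0.943 -0.001 -0.573]
 [ 0.896  0.317 -0.313  0.043]
 [ 0.295  0.103  0.95  -0.38 ]
 [ 0.     0.     0.     1.   ]]
{'time_s': 0.15, 'q': array([-1.43734080e+00,  1.81366889e-01,  1.60771779e+00, -6.56667714e-06,
        1.35379972e+00, -2.06296583e-01]), 'dq': array([ 0.00045436, -0.00089229, -0.00452811, -0.00020906, -0.00010055,
        0.00015076]), 'joint_efforts': array([ 1.83004940e-03, -4.45259392e+01, -3.51691782e+01, -1.22944266e-04,
        5.85906993e-03,  5.26750355e-06]), 'eef_pos': array([ 0.19158368, -0.5417279 ,  0.23062233]), 'eef_rot': array([ 0.11908759,  0.69694263,  0.12000056, -0.6969139 ]), 'wrist_force': array([ 0.61157311, -0.68449854, -0.30053368]), 'torque': array([-0.00636817, -0.00751288,  0.03960598]), 'opening': 0.9976595295649201}
```

View pics/top0.png

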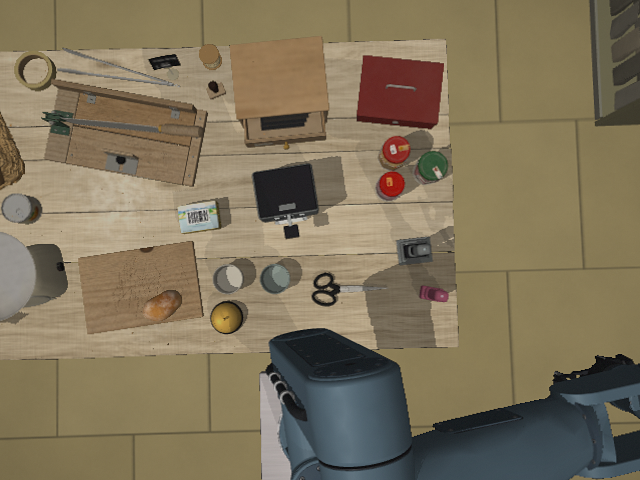

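View pics/scene0.png

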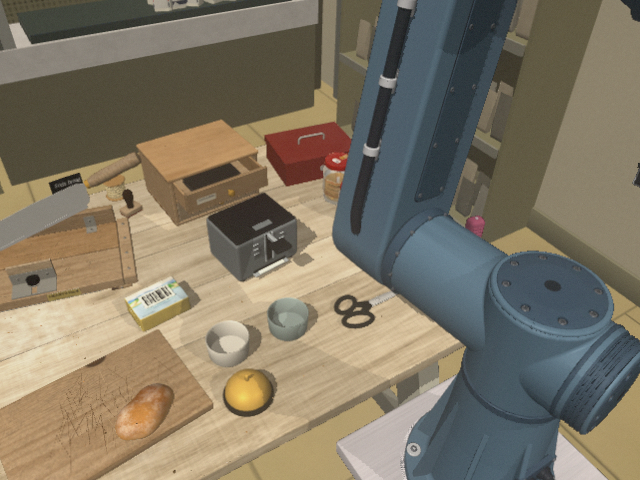

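Run:
```python
from h import *
import pickle
R={}
for c in ['top','scene']:
    for n in ['reader','dock','cheese_pack','label','printer','lever_top','ramekin1','ware_jar4']:
        r=ctrl.search_frame(c,n)
        R[c,n]=r
        print(c,n,[(np.round(x['at']).tolist(),round(x['p'],2)) for x in r])
print(ctrl.get_obs()['time_s'])
```

```text
top reader [([433.0, 295.0], 0.89), ([416.0, 248.0], 0.57)]
top dock [([411.0, 258.0], 0.64), ([198.0, 221.0], 0.36)]
top cheese_pack [([200.0, 217.0], 0.86), ([409.0, 258.0], 0.44)]
top label [([199.0, 217.0], 0.67)]
top printer [([286.0, 194.0], 0.69)]
top lever_top [([288.0, 229.0], 0.78)]
top ramekin1 []
top ware_jar4 [([388.0, 188.0], 0.69)]
scene reader [([475.0, 225.0], 0.58)]
scene dock []
scene cheese_pack [([159.0, 303.0], 0.97)]
scene label [([158.0, 303.0], 0.63)]
scene printer [([250.0, 235.0], 0.55)]
scene lever_top [([279.0, 243.0], 0.85)]
scene ramekin1 [([281.0, 318.0], 0.98)]
scene ware_jar4 []
0.95
```

The top picture shows two reader-shaped things: (416,248), grey/black and standing in a grey dock, and (433,295), pink and without a dock. The grey one fits the description. The cheese pack is at (199,217), left of the printer at (286,194), with the lever at (290,230). I'll confirm with enlarged crops.

Run:
```python
import cv2,numpy as np
p=cv2.imread('pics/top0.png')
a=cv2.resize(p[215:315,380:470],None,fx=4.4,fy=4.4,interpolation=cv2.INTER_CUBIC)
b=cv2.resize(p[185:245,165:225+30],None,fx=4,fy=4,interpolation=cv2.INTER_CUBIC)
c=cv2.resize(p[155:245,240:330],None,fx=4,fy=4,interpolation=cv2.INTER_CUBIC)
H=600; out=np.zeros((H,800,3),np.uint8)
out[:a.shape[0],:a.shape[1]]=a
out[:240,400:400+b.shape[1]]=b[:240]
out[240:240+360,400:760]=c
cv2.imwrite('pics/crop1.png',out)
from h import *
for c in ['top']:
    d=np.load('pics/top0.npz')['d']; ci=ctrl.camera_info(c)
    for n,uv in dict(reader=(416,248),pink=(433,295),label=(199,217),printer=(286,190),lever=(291,232),dish=(275,277),dish2=(228,277),jar1=(391,185),jar2=(397,150),green=(433,166)).items():
        print(n,np.round(unproj(ci,[uv],[d[uv[1],uv[0]]]),4))
```

```text
reader [[ 0.4573 -0.2329  0.1294]]
pink [[ 0.345  -0.2697  0.1234]]
label [[0.555  0.301  0.0402]]
printer [[0.6075 0.0727 0.1115]]
lever [[0.506  0.064  0.0989]]
dish [[ 3.958e-01  1.142e-01 -1.000e-04]]
dish2 [[0.3995 0.2363 0.004 ]]
jar1 [[ 0.6156 -0.1852  0.0857]]
jar2 [[ 0.6977 -0.1998  0.107 ]]
green [[ 0.6582 -0.2885  0.093 ]]
```

View pics/crop1.png

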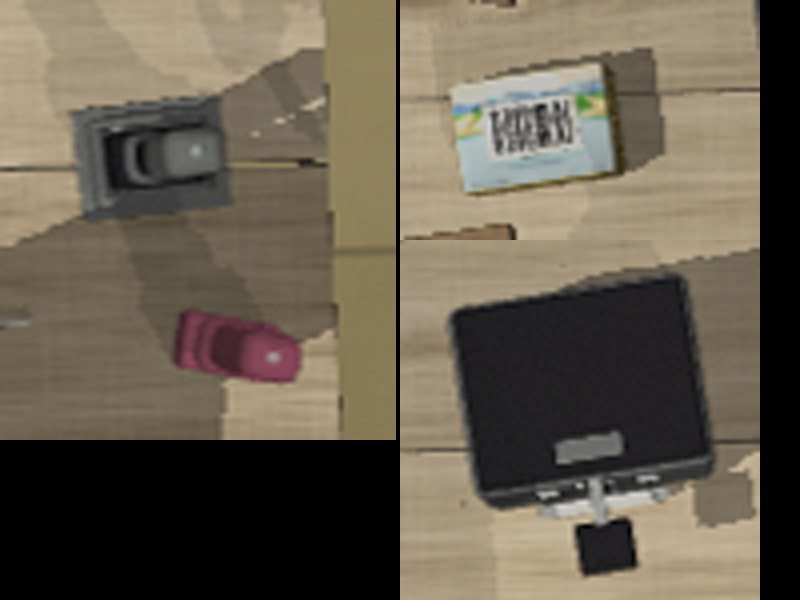

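The crop confirms it: the grey and black reader stands in the grey dock at (416,248), and the pink look-alike at (433,295) is not the target. The label lies on the pack, and the black lever paddle is at about (291,231). Next I'll work out the poses.

Run:
```python
from h import *
from scipy.spatial.transform import Rotation as Ro
z=np.load('pics/top0.npz'); p,d=z['p'],z['d']; ci=ctrl.camera_info('top')
vv,uu=np.mgrid[0:480,0:640]
P=unproj(ci,np.stack([uu.ravel(),vv.ravel()],1),d.ravel()).reshape(480,640,3)
np.save('pics/top0_P.npy',P)
def rect(mask,zw=None,name=''):
    pts=P[mask][:,:2].astype(np.float32)
    r=cv2.minAreaRect(pts); b=cv2.boxPoints(r)
    e=b[1]-b[0]; e2=b[2]-b[1]
    # long direction
    l=e if np.hypot(*e)>np.hypot(*e2) else e2
    a=np.arctan2(l[1],l[0])
    print(name,'centre',np.round(r[0],4),'size',np.round(r[1],4),'long dir angle',round(float((a-np.pi/2+np.pi/2)%np.pi-np.pi/2),3),'n',len(pts),'z',np.round(np.median(P[mask][:,2]),4))
X,Y,Z=P[...,0],P[...,1],P[...,2]
def box(x0,x1,y0,y1,z0,z1): return (X>x0)&(X<x1)&(Y>y0)&(Y<y1)&(Z>z0)&(Z<z1)
print('long dir minus pi/2 = yaw')
rect(box(.40,.52,-.31,-.16,.012,.022),name='dockwall')
rect(box(.40,.52,-.31,-.16,.006,.2),name='dockall')
rect(box(.40,.52,-.31,-.16,.10,.2),name='readertop')
rect(box(.45,.65,.22,.38,.030,.05),name='cheese')
rect(box(.53,.75,-.05,.2,.104,.12),name='printertop')
rect(box(.45,.53,.03,.1,.09,.106),name='paddle')
for n in ['label','cheese_pack','dock','printer','lever_top']:
    for s in ctrl.silhouettes('top',n)[:2]:
        m=s['mask']; print(n,s['p'],np.round(s['at'])); rect(m&(d>0),name='sil '+n)
o=ctrl.get_obs(); q=o['eef_rot']; M=Ro.from_quat([q[1],q[2],q[3],q[0]]).as_matrix(); print(np.round(M,4)); print(o['time_s'])
```

```text
long dir minus pi/2 = yaw
dockwall centre [ 0.4419 -0.2337] size [0.0722 0.1075] long dir angle 0.102 n 128 z 0.0184
dockall centre [ 0.4608 -0.2352] size [0.1185 0.1477] long dir angle 0.017 n 694 z 0.0259
readertop centre [ 0.4531 -0.2491] size [0.037  0.0261] long dir angle -0.051 n 184 z 0.14
cheese centre [0.5894 0.3109] size [0.1437 0.1044] long dir angle -1.376 n 1169 z 0.0378
printertop centre [0.6433 0.0734] size [0.1978 0.2114] long dir angle 1.568 n 2861 z 0.1093
paddle centre [0.51   0.0653] size [0.0368 0.0359] long dir angle -1.435 n 192 z 0.1009
label 0.82 [200. 218.]
sil label centre [0.5591 0.3049] size [0.0785 0.1017] long dir angle 0.134 n 1183 z 0.0376
cheese_pack 0.86 [200. 216.]
sil cheese_pack centre [0.5585 0.3105] size [0.0781 0.1126] long dir angle 0.112 n 1174 z 0.0377
dock 0.73 [411. 260.]
sil dock centre [ 0.4542 -0.2494] size [0.0659 0.0907] long dir angle 0.08 n 516 z 0.0062
printer 0.66 [287. 198.]
sil printer centre [0.5884 0.0812] size [0.1958 0.1617] long dir angle -1.448 n 3529 z 0.1079
lever_top 0.51 [290. 231.]
sil lever_top centre [0.5186 0.0663] size [0.0542 0.0357] long dir angle -1.441 n 209 z 0.1011
[[-0.000e+00  3.333e-01 -9.428e-01]
 [ 1.000e-04 -9.428e-01 -3.333e-01]
 [-1.000e+00 -1.000e-04 -0.000e+00]]
1.2
```

```bash
cat >> h.py <<'E'
from scipy.spatial.transform import Rotation as Ro
def toolM(o=None):
    o=o or ctrl.get_obs(); q=o['eef_rot']; return Ro.from_quat([q[1],q[2],q[3],q[0]]).as_matrix(), np.array(o['eef_pos'])
def plan(target,yaw=None,o=None):
    """target TCP world; yaw = wanted world angle of tool y (mod pi)"""
    M,p=toolM(o); d=M.T@(np.array(target)-p)/0.025
    r=0
    if yaw is not None:
        cur=np.arctan2(M[1,1],M[0,1]); dy=(yaw-cur+np.pi/2)%np.pi-np.pi/2
        r=-np.degrees(dy)/6
    print('delta_pos units',np.round(d,3),'roll units',round(r,3),'| tcp',np.round(p,4),'yaw',round(float(np.arctan2(M[1,1],M[0,1])),4))
    return d,r
E
python3 - <<'E'
from h import *
M,p=toolM(); ci=ctrl.camera_info('wrist'); W=np.array(ci['world_to_cam']); c=-W[:3,:3].T@W[:3,3]
print('cam in tool',M.T@(c-p),'look dir in tool',M.T@(-W[2,:3]))
plan([0.43,-0.25,0.30],0.09)
plan([0.40,-0.25,0.30],0.09)
E
```

```text
cam in tool [-0.14340208 -0.00162582 -0.07832464] look dir in tool [9.49813698e-01 5.84106034e-04 3.12815598e-01]
delta_pos units [ -2.748  -7.839 -12.883] roll units -12.615 | tcp [ 0.1917 -0.5421  0.2313] yaw -1.231
delta_pos units [ -2.748  -8.239 -11.751] roll units -12.615 | tcp [ 0.1917 -0.5421  0.2313] yaw -1.231
```

>>> apply_moves:
  deltas:
    - {"delta_pos": [-0.6,-0.2,-0.4],"roll": -0.6}
    - {"delta_pos": [-1.4,-0.8,-1.3],"roll": -1.8}
    - {"delta_pos": [-2.1,-1.6,-2.6],"roll": -3.1}
    - {"delta_pos": [-2.7,-2.5,-4.1],"roll": -4.5}
    - {"delta_pos": [-2.75,-3.5,-5.7],"roll": -5.9}
    - {"delta_pos": [-2.75,-4.5,-7.3],"roll": -7.3}
    - {"delta_pos": [-2.75,-5.4,-8.9],"roll": -8.7}
    - {"delta_pos": [-2.75,-6.3,-10.4],"roll": -10.1}
    - {"delta_pos": [-2.75,-7.1,-11.6],"roll": -11.4}
    - {"delta_pos": [-2.75,-7.6,-12.5],"roll": -12.3}
    - {"delta_pos": [-2.75,-7.84,-12.88],"roll": -12.6}
    - {"delta_pos": [-2.75,-7.84,-12.88],"roll": -12.6}
  hand: 1

```text
time_s: 2.4
eef_pos: [0.4304, -0.2492, 0.3001]
eef_rot: [0.522, 0.477, 0.522, -0.477]
wrist_force: [0.6, -1.2, -0.2]
opening: 1.0
```

Run:
```python
from h import *
o=ctrl.get_obs(); print(o['time_s'],np.round(o['eef_pos'],4),np.round(o['q'],3),np.round(o['wrist_force'],2))
ci=ctrl.camera_info('wrist'); p,d=save('wrist','wrist1'); np.save('pics/wrist1_W.npy',ci['world_to_cam'])
print(proj(ci,[[0.454,-0.249,0.018],[0.454,-.249,.142]]))
save('top','top1')
```

```text
2.4 [ 0.4304 -0.2492  0.3001] [-0.764 -0.049  1.711 -0.     1.479 -0.854] [ 0.62 -1.21 -0.22]
[[348.53301776 183.74515351]
 [357.50354403 214.29281527]]
```

View pics/wrist1.png

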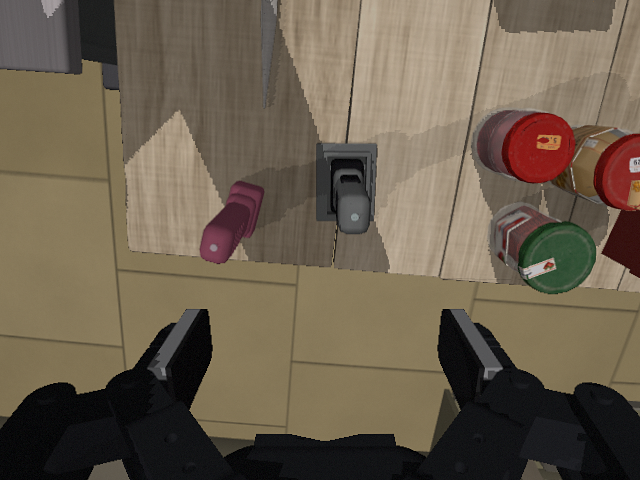

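Wrist view: the grey reader stands in its dock at about (346,182), with its handle top at (353,215). The pink look-alike is at (232,225), and the jars are at (525,145) and (555,258). I'll fit the dock and reader from this depth.

```bash
cat >> h.py <<'E'
def cloud(ci,d):
    vv,uu=np.mgrid[0:480,0:640]
    return unproj(ci,np.stack([uu.ravel(),vv.ravel()],1),d.ravel()).reshape(480,640,3)
def rectfit(P,mask,name=''):
    mask=mask.astype(np.uint8)
    n,l,s,c=cv2.connectedComponentsWithStats(mask)
    k=1+np.argmax(s[1:,4]); m=l==k
    pts=P[m][:,:2]
    r=cv2.minAreaRect(pts.astype(np.float32)); b=cv2.boxPoints(r); e=b[1]-b[0]; e2=b[2]-b[1]
    L=e if np.hypot(*e)>np.hypot(*e2) else e2
    print(name,'c',np.round(r[0],4),'mean',np.round(pts.mean(0),4),'size',np.round(sorted(r[1]),4),'yaw(long=y)',round(float(np.arctan2(L[1],L[0])%np.pi-np.pi/2),3),'n',len(pts),'z',np.round(np.median(P[m][:,2]),4))
    return r,m
E
python3 - <<'E'
from h import *
z=np.load('pics/wrist1.npz'); p,d=z['p'],z['d']; ci=ctrl.camera_info('wrist'); 
P=cloud(ci,d); X,Y,Z=P[...,0],P[...,1],P[...,2]
box=lambda x0,x1,y0,y1,z0,z1:(X>x0)&(X<x1)&(Y>y0)&(Y<y1)&(Z>z0)&(Z<z1)&(d>0)
rectfit(P,box(.38,.54,-.33,-.17,.012,.024),'wall')
rectfit(P,box(.38,.54,-.33,-.17,.012,.3),'dock+reader')
rectfit(P,box(.38,.54,-.33,-.17,.03,.3),'reader')
for a,b in [(.05,.08),(.08,.10),(.1,.12),(.12,.13),(.13,.15)]:
    rectfit(P,box(.38,.54,-.33,-.17,a,b),'reader %g-%g'%(a,b))
m=box(.38,.54,-.33,-.17,.05,.3)
h=np.histogram(Z[m],bins=np.arange(.05,.16,.005)); print(h[0])
a=cv2.resize(p[120:250,290:400],None,fx=5,fy=4.6*1.0,interpolation=cv2.INTER_CUBIC)
a=cv2.resize(p[125:245,290:410],None,fx=5,fy=5,interpolation=cv2.INTER_CUBIC)[:, :, ::-1]; cv2.imwrite('pics/crop2.png',a)
E
```

```text
wall c [ 0.4505 -0.2529] mean [ 0.4459 -0.2417] size [0.0502 0.0715] yaw(long=y) 0.08 n 681 z 0.0186
dock+reader c [ 0.4505 -0.2529] mean [ 0.4473 -0.2431] size [0.0502 0.0715] yaw(long=y) 0.08 n 3180 z 0.088
reader c [ 0.4506 -0.2514] mean [ 0.4477 -0.2441] size [0.0334 0.0536] yaw(long=y) 0.091 n 2405 z 0.1346
reader 0.05-0.08 c [ 0.4434 -0.2456] mean [ 0.4452 -0.2384] size [0.0249 0.0433] yaw(long=y) -0.684 n 267 z 0.0536
reader 0.08-0.1 c [ 0.4469 -0.2359] mean [ 0.4476 -0.2351] size [0.0089 0.0242] yaw(long=y) -1.259 n 183 z 0.0875
reader 0.1-0.12 c [ 0.4449 -0.2435] mean [ 0.4456 -0.2388] size [0.0165 0.0321] yaw(long=y) -0.882 n 157 z 0.1108
reader 0.12-0.13 c [ 0.4433 -0.2435] mean [ 0.4449 -0.2396] size [0.0141 0.0326] yaw(long=y) -0.737 n 104 z 0.126
reader 0.13-0.15 c [ 0.4504 -0.2514] mean [ 0.4498 -0.2497] size [0.0258 0.0335] yaw(long=y) 0.068 n 1247 z 0.1412
[166   8  18  26  24  26  30  88  31  34  34  35  53  39  43  63  57 306
 881   3   0]
```

View pics/crop2.png

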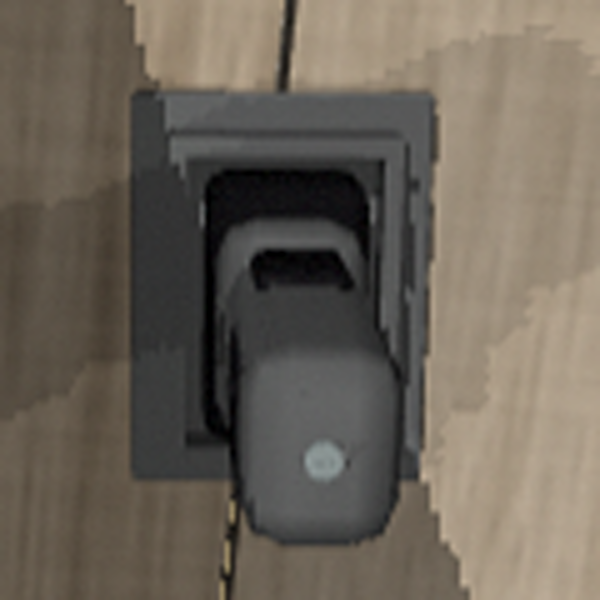

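The outer wall fit is 50×72 mm, centred at (0.4505,−0.2529), yaw 0.08. The handle-top fit is 26×34 mm, centred at (0.4504,−0.2514). Both agree with the description, so I'll go down onto the handle.

Run:
```python
from h import *
plan([0.4508,-0.2514,0.20],0.076)
plan([0.4508,-0.2514,0.091],0.076)
```

```text
delta_pos units [4.    0.848 0.099] roll units 0.1 | tcp [ 0.4295 -0.2507  0.3   ] yaw 0.0864
delta_pos units [8.36  0.85  0.097] roll units 0.1 | tcp [ 0.4295 -0.2507  0.3   ] yaw 0.0864
```

>>> apply_moves:
  deltas:
    - {"delta_pos": [0.4,0.3,0.05],"roll": 0.1}
    - {"delta_pos": [1.2,0.65,0.1],"roll": 0.1}
    - {"delta_pos": [2.3,0.82,0.12],"roll": 0.1}
    - {"delta_pos": [3.5,0.82,0.12],"roll": 0.1}
    - {"delta_pos": [4.5,0.82,0.12],"roll": 0.1}
    - {"delta_pos": [5.4,0.82,0.12],"roll": 0.1}
    - {"delta_pos": [6.3,0.82,0.12],"roll": 0.1}
    - {"delta_pos": [7.1,0.82,0.12],"roll": 0.1}
    - {"delta_pos": [7.7,0.82,0.12],"roll": 0.1}
    - {"delta_pos": [8.15,0.82,0.12],"roll": 0.1}
    - {"delta_pos": [8.36,0.82,0.12],"roll": 0.1}
    - {"delta_pos": [8.36,0.82,0.12],"roll": 0.1}
  hand: 0.4

```text
time_s: 3.7
eef_pos: [0.4501, -0.2513, 0.0902]
eef_rot: [0.518, 0.48, 0.519, -0.48]
wrist_force: [0.4, 0.1, -0.9]
opening: 0.701
```

Run:
```python
from h import *
o=ctrl.get_obs(); print(o['time_s'],np.round(o['eef_pos'],4),np.round(o['wrist_force'],2),o['opening'])
save('wrist','wrist2')
```

```text
3.7 [ 0.4501 -0.2513  0.0902] [ 0.42  0.13 -0.89] 0.7011900056085925
```

View pics/wrist2.png

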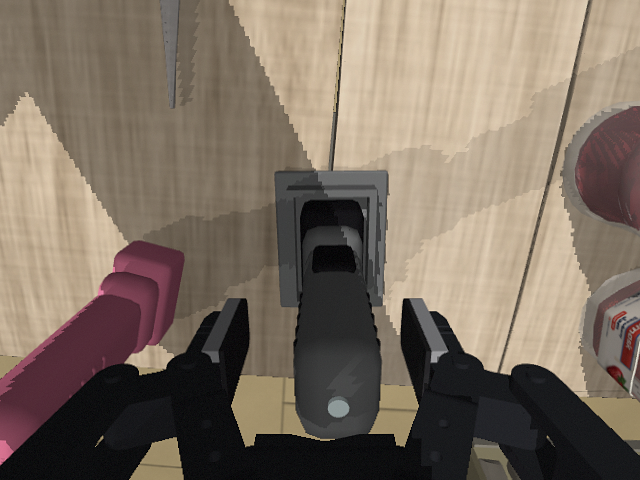

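The handle (columns 298–380, top spot at (339,407)) is between the open pads (245 and 403), slightly towards the right pad. I'll measure that offset in the tool frame.

Run:
```python
from h import *
z=np.load('pics/wrist2.npz'); p,d=z['p'],z['d']; ci=ctrl.camera_info('wrist'); P=cloud(ci,d)
M,t=toolM(); T=(P-t)@M
X,Y,Z=P[...,0],P[...,1],P[...,2]
m=(d>0)&(np.abs(T[...,1])<.026)&(Z>.10)&(Z<.16)&(np.abs(T[...,2])<.035)
for a,b in [(.1,.12),(.12,.135),(.135,.15)]:
    k=m&(Z>a)&(Z<b); q=T[k]; print(a,b,k.sum(),'tool y range',np.round(np.percentile(q[:,1],[0.5,50,99.5]),4),'tool z range',np.round(np.percentile(q[:,2],[.5,99.5]),4))
r,_=rectfit(P,m&(Z>.135),'top')
w=(d>0)&(np.abs(X-.45)<.06)&(np.abs(Y+.25)<.07)&(Z>.012)&(Z<.024)
rectfit(P,w,'wall')
print(t, ctrl.get_obs()['time_s'])
```

```text
0.1 0.12 1892 tool y range [-0.012   0.001   0.0147] tool z range [-0.0184 -0.0092]
0.12 0.135 2083 tool y range [-0.012   0.001   0.0146] tool z range [-0.0185 -0.009 ]
0.135 0.15 8028 tool y range [-0.0112  0.0012  0.0143] tool z range [-0.018   0.0132]
top c [ 0.452  -0.2496] mean [ 0.4515 -0.2461] size [0.0262 0.033 ] yaw(long=y) 0.086 n 8014 z 0.1422
wall c [ 0.4522 -0.251 ] mean [ 0.4508 -0.2392] size [0.0502 0.0725] yaw(long=y) 0.085 n 2647 z 0.0194
[ 0.45057795 -0.25157389  0.09103403] 3.75
```

>>> apply_moves:
  deltas:
    - {"delta_pos": [0,0.05,-0.06],"roll": -0.05}
    - {"delta_pos": [0,0.05,-0.06],"roll": -0.05}
    - {"delta_pos": [0,0.05,-0.06],"roll": -0.05}
    - {"delta_pos": [0,0.05,-0.06],"roll": -0.05}
    - {"delta_pos": [0,0.05,-0.06],"roll": -0.05}
    - {"delta_pos": [0,0.05,-0.06],"roll": -0.05}
    - {"delta_pos": [0,0.05,-0.06],"roll": -0.05}
    - {"delta_pos": [0,0.05,-0.06],"roll": -0.05}
  hand: -1

```text
time_s: 4.55
eef_pos: [0.4523, -0.2499, 0.0919]
eef_rot: [0.521, 0.479, 0.52, -0.479]
wrist_force: [-0.5, 1.4, 6.0]
opening: 0.298
```

The grip closed at opening 0.298, which is about 25 mm, so it holds the handle. I'll lift straight up.

>>> apply_moves:
  deltas:
    - {"delta_pos": [-0.15,0,0],"roll": 0}
    - {"delta_pos": [-0.45,0,0],"roll": 0}
    - {"delta_pos": [-0.9,0,0],"roll": 0}
    - {"delta_pos": [-1.5,0,0],"roll": 0}
    - {"delta_pos": [-2.3,0,0],"roll": 0}
    - {"delta_pos": [-3.3,0,0],"roll": 0}
    - {"delta_pos": [-4.4,0,0],"roll": 0}
    - {"delta_pos": [-5.5,0,0],"roll": 0}
    - {"delta_pos": [-6.6,0,0],"roll": 0}
    - {"delta_pos": [-7.5,0,0],"roll": 0}
    - {"delta_pos": [-8.1,0,0],"roll": 0}
    - {"delta_pos": [-8.4,0,0],"roll": 0}

```text
time_s: 5.75
eef_pos: [0.4521, -0.2499, 0.303]
eef_rot: [0.521, 0.479, 0.52, -0.479]
wrist_force: [-0.2, 0.7, -1.9]
opening: 0.292
```

Run:
```python
from h import *
o=ctrl.get_obs(); print(o['time_s'],np.round(o['eef_pos'],4),np.round(o['wrist_force'],2),o['opening'])
save('wrist','wrist3'); save('scene','scene3')
M,p=toolM(); print(np.round(M,4))
plan([0.553,0.19,0.30])
```

```text
5.75 [ 0.4521 -0.2499  0.303 ] [-0.17  0.72 -1.89] 0.29177119962313725
[[ 1.000e-03  9.965e-01  8.320e-02]
 [-9.000e-04  8.320e-02 -9.965e-01]
 [-1.000e+00  1.000e-03  1.000e-03]]
delta_pos units [  0.062   5.491 -17.194] roll units 0 | tcp [ 0.4519 -0.2498  0.3018] yaw 0.0833
```

View pics/wrist3.png

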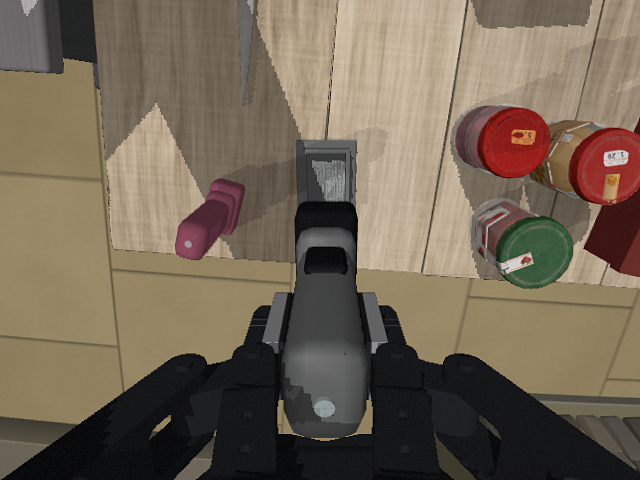

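The reader is lifted clear and the empty dock shows at (327,170). I'll carry it towards the label at height.

>>> apply_moves:
  deltas:
    - {"delta_pos": [0,0.11,-0.34],"roll": 0}
    - {"delta_pos": [0,0.38,-1.2],"roll": 0}
    - {"delta_pos": [0,0.82,-2.6],"roll": 0}
    - {"delta_pos": [0,1.37,-4.3],"roll": 0}
    - {"delta_pos": [0,1.98,-6.2],"roll": 0}
    - {"delta_pos": [0,2.58,-8.1],"roll": 0}
    - {"delta_pos": [0,3.2,-10.0],"roll": 0}
    - {"delta_pos": [0,3.8,-11.9],"roll": 0}
    - {"delta_pos": [0,4.35,-13.6],"roll": 0}
    - {"delta_pos": [0,4.85,-15.2],"roll": 0}
    - {"delta_pos": [0,5.25,-16.4],"roll": 0}
    - {"delta_pos": [0,5.5,-17.2],"roll": 0}

```text
time_s: 7.05
eef_pos: [0.5519, 0.1934, 0.299]
eef_rot: [0.52, 0.477, 0.522, -0.479]
wrist_force: [0.6, -0.2, -1.9]
opening: 0.3
```

Run:
```python
from h import *
o=ctrl.get_obs(); print(o['time_s'],np.round(o['eef_pos'],4),np.round(o['wrist_force'],2),o['opening'])
p,d=save('wrist','wrist4'); ci=ctrl.camera_info('wrist'); P=cloud(ci,d); np.save('pics/wrist4_P.npy',P)
X,Y,Z=P[...,0],P[...,1],P[...,2]
rectfit(P,(d>0)&(X>.46)&(X<.66)&(Y>.2)&(Y<.42)&(Z>.028)&(Z<.048),'packtop')
for n in ['label','cheese_pack']:
    for s in ctrl.silhouettes('wrist',n)[:3]:
        print(n,s['p'],np.round(s['at'])); rectfit(P,s['mask']&(d>0)&(Z<.06),'sil')
save('top','top4'); ct=ctrl.camera_info('top')
```

```text
7.05 [0.5519 0.1934 0.299 ] [ 0.63 -0.24 -1.9 ] 0.30014310491455404
packtop c [0.5544 0.3057] mean [0.5538 0.3074] size [0.0729 0.1012] yaw(long=y) 0.12 n 8291 z 0.0379
label 0.66 [340.  71.]
sil c [0.5554 0.3085] mean [0.5535 0.3071] size [0.0807 0.1105] yaw(long=y) 0.113 n 8361 z 0.0379
cheese_pack 0.97 [338.  74.]
sil c [0.5554 0.3054] mean [0.5538 0.307 ] size [0.0765 0.1044] yaw(long=y) 0.165 n 8263 z 0.0379
```

View pics/wrist4.png

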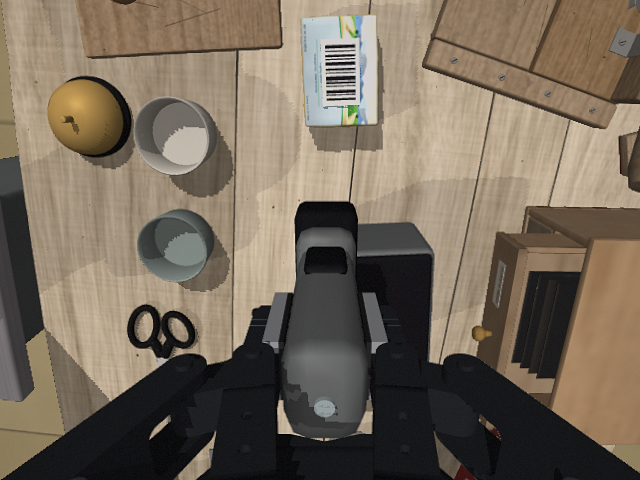

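The pack shows at (340,72), with its white bar-code label spanning roughly (321,38)–(360,107). I'll measure the label itself by colour.

Run:
```python
from h import *
z=np.load('pics/wrist4.npz'); p=z['p']; P=np.load('pics/wrist4_P.npy')
hsv=cv2.cvtColor(p,cv2.COLOR_RGB2HSV)
m=np.zeros(p.shape[:2],np.uint8); m[10:130,298:385]=1
w=(m>0)&(hsv[...,1]<35)&(P[...,2]>.03)
w=cv2.morphologyEx(w.astype(np.uint8),cv2.MORPH_CLOSE,np.ones((5,5)))
w=cv2.morphologyEx(w,cv2.MORPH_OPEN,np.ones((7,7)))
rectfit(P,w>0,'label')
a=cv2.resize(p[5:135,290:390],None,fx=4,fy=4,interpolation=cv2.INTER_CUBIC); b=cv2.resize(w[5:135,290:390]*255,None,fx=4,fy=4)
cv2.imwrite('pics/crop4.png',np.hstack([a[:,:,::-1],cv2.merge([b]*3)]))
```

```text
label c [0.5536 0.3065] mean [0.5521 0.3074] size [0.0696 0.0984] yaw(long=y) 0.115 n 7148 z 0.0381
```

View pics/crop4.png

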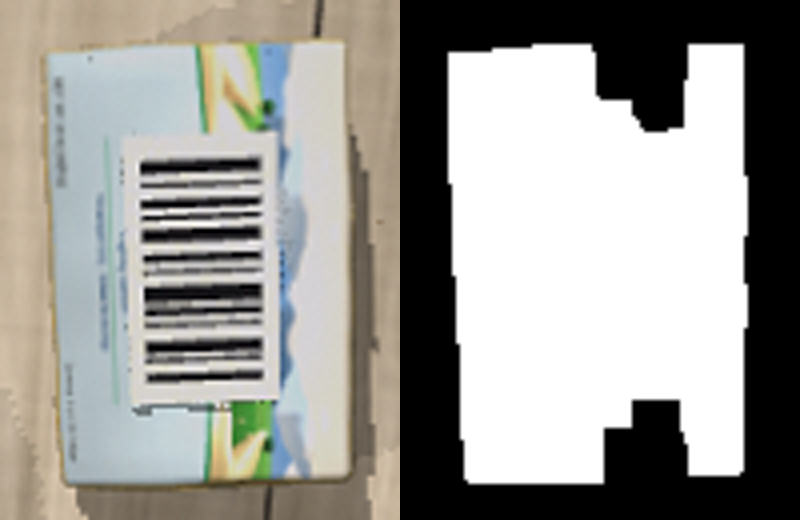

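Run:
```python
from h import *
z=np.load('pics/wrist4.npz'); p,d=z['p'],z['d']; ci=ctrl.camera_info('wrist'); P=np.load('pics/wrist4_P.npy')
c=np.array([[121,138],[277,133],[281,400],[133,407.]])/4+[290,5]
w=ray_z(ci,c,0.038); print(np.round(w,4),w.mean(0))
a=(w[0]-w[3])+(w[1]-w[2]); print('yaw',np.arctan2(a[1],a[0])-np.pi/2)
M,t=toolM(); T=(P-np.array([0.5519,0.1934,0.299]))@M
m=(d>0)&(np.abs(T[...,1])<.02)&(np.abs(T[...,2])<.035)&(T[...,0]<-.02)&(T[...,0]>-.06)
q=T[m]; print(np.round(np.percentile(q[:,0],[1,5,50,99]),4))
k=m&(T[...,0]<-.044); q=T[k]; print('handle top tool y',np.round(np.percentile(q[:,1],[.5,99.5]),4),'z',np.round(np.percentile(q[:,2],[.5,99.5]),4))
print(ctrl.get_obs()['time_s'])
C=np.array([0.5519,0.1934,0.299])
plan([w.mean(0)[0],w.mean(0)[1],0.186],0.117)
```

```text
[[0.5332 0.3279 0.038 ]
 [0.5692 0.3321 0.038 ]
 [0.5767 0.2728 0.038 ]
 [0.541  0.2681 0.038 ]] [0.55502468 0.30023883 0.038     ]
yaw 0.1273728657626656
[-0.0586 -0.054  -0.0478 -0.021 ]
handle top tool y [-0.0196  0.0196] z [-0.018   0.0127]
7.25
delta_pos units [ 4.531  0.505 -4.352] roll units -0.309 | tcp [0.552  0.1908 0.2994] yaw 0.0847
```

Label centre is (0.555, 0.300), yaw 0.127, measured size 36×60 mm. I'll move over it so the window is 6 cm above, then hold still.

>>> apply_moves:
  deltas:
    - {"delta_pos": [0.1,0.02,-0.25],"roll": -0.1}
    - {"delta_pos": [0.4,0.08,-0.8],"roll": -0.2}
    - {"delta_pos": [0.9,0.16,-1.6],"roll": -0.3}
    - {"delta_pos": [1.6,0.26,-2.5],"roll": -0.4}
    - {"delta_pos": [2.4,0.36,-3.3],"roll": -0.4}
    - {"delta_pos": [3.2,0.43,-3.9],"roll": -0.4}
    - {"delta_pos": [3.9,0.47,-4.25],"roll": -0.4}
    - {"delta_pos": [4.3,0.48,-4.36],"roll": -0.4}
    - {"delta_pos": [4.5,0.48,-4.36],"roll": -0.4}
    - {"delta_pos": [4.54,0.48,-4.36],"roll": -0.4}
    - {"delta_pos": [4.54,0.48,-4.36],"roll": -0.4}
    - {"delta_pos": [4.54,0.48,-4.36],"roll": -0.4}

```text
time_s: 8.45
eef_pos: [0.5567, 0.2996, 0.1888]
eef_rot: [0.53, 0.469, 0.53, -0.467]
wrist_force: [-0.7, -0.9, -0.8]
opening: 0.297
```

Run:
```python
from h import *
o=ctrl.get_obs(); print(o['time_s'],np.round(o['eef_pos'],4),np.round(o['wrist_force'],2),o['opening'])
p,d=save('wrist','wrist5'); ci=ctrl.camera_info('wrist'); P=cloud(ci,d)
M,t=toolM(o)
ps,ds=save('scene','scene5'); pt,dt=save('top','top5'); 
for cam,dd in (('wrist',d),('top',dt),('scene',ds)):
    ci=ctrl.camera_info(cam); Q=cloud(ci,dd); X,Y,Z=Q[...,0],Q[...,1],Q[...,2]
    k=(dd>0)&(X>.5)&(X<.61)&(Y>.24)&(Y<.36)&(Z>.222)&(Z<.245)
    if k.sum()>30: rectfit(Q,k,cam+' handle top')
    k=(dd>0)&(X>.46)&(X<.66)&(Y>.2)&(Y<.42)&(Z>.03)&(Z<.045)
    if k.sum()>30: rectfit(Q,k,cam+' pack top visible')
print(proj(ctrl.camera_info('wrist'),[[.555,.3002,.038],[.555,.3002,.098]]))
```

```text
8.45 [0.5567 0.2996 0.1888] [-0.74 -0.89 -0.82] 0.2971225315218598
wrist handle top c [0.5537 0.3002] mean [0.5532 0.3069] size [0.0333 0.0944] yaw(long=y) -1.463 n 18385 z 0.2381
wrist pack top visible c [0.5536 0.3047] mean [0.5511 0.32  ] size [0.0726 0.0989] yaw(long=y) 0.124 n 7670 z 0.0372
top handle top c [0.5517 0.2854] mean [0.5531 0.2857] size [0.0056 0.0333] yaw(long=y) 1.488 n 38 z 0.2327
top pack top visible c [0.5581 0.294 ] mean [0.5531 0.2848] size [0.0724 0.0773] yaw(long=y) 0.123 n 570 z 0.0378
scene handle top c [0.5491 0.311 ] mean [0.539  0.3076] size [0.0227 0.0905] yaw(long=y) -1.198 n 203 z 0.2375
scene pack top visible c [0.5544 0.3047] mean [0.5495 0.3061] size [0.0748 0.1002] yaw(long=y) 0.133 n 1577 z 0.0386
[[325.52531105 214.0778374 ]
 [325.82718729 239.72722212]]
```

View pics/wrist5.png

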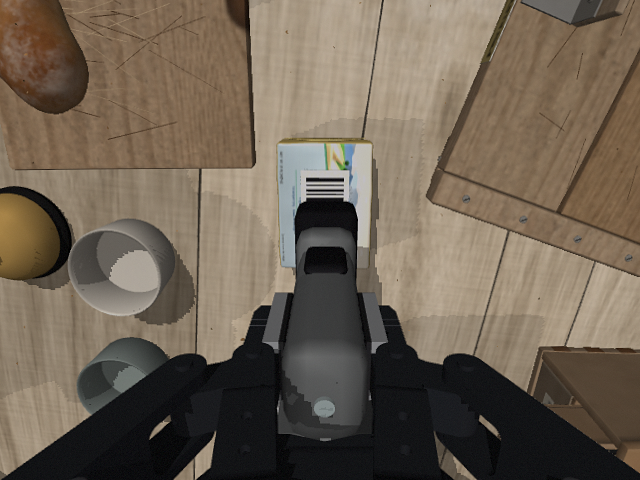

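View pics/scene5.png

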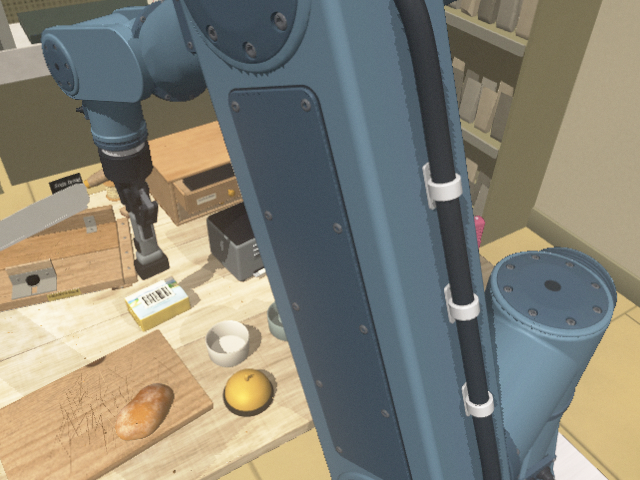

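Wrist view: the label's far end shows at (326,185) just beyond the nose (298–357, 203–230), and they line up. I'll check by projecting a model of the nose at the estimated pose into both pictures.

Run:
```python
from h import *
o=ctrl.get_obs(); print(o['time_s'],o['eef_pos'])
M,t=toolM(o); yaw=np.arctan2(M[1,1],M[0,1]); print('yaw',yaw)
c=np.array([.5555,.2998,.0995])
def cor(hx,hy,z0):
    R=np.array([[np.cos(yaw),-np.sin(yaw)],[np.sin(yaw),np.cos(yaw)]])
    return np.array([[*(c[:2]+R@[sx*hx,sy*hy]),c[2]+z0] for sx,sy in [(-1,-1),(1,-1),(1,1),(-1,1)]])
for cam,fn in (('wrist','wrist5'),('scene','scene5')):
    ci=ctrl.camera_info(cam); im=cv2.imread(f'pics/{fn}.png')
    for z0,col in ((0,(0,0,255)),(.03,(0,255,255))):
        cv2.polylines(im,[np.round(proj(ci,cor(.017,.028,z0))*8).astype(int)],True,col,1,shift=3)
    cv2.polylines(im,[np.round(proj(ci,cor(.013,.017,.138))*8).astype(int)],True,(0,255,0),1,shift=3)
    if cam=='scene': im=cv2.resize(im[130:350,80:240],None,fx=2.7,fy=2.7,interpolation=cv2.INTER_CUBIC)
    cv2.imwrite(f'pics/ov_{fn}.png',im)
```

```text
8.6 [0.55637742 0.29977576 0.18838688]
yaw 0.124717421239453
```

View pics/ov_wrist5.png

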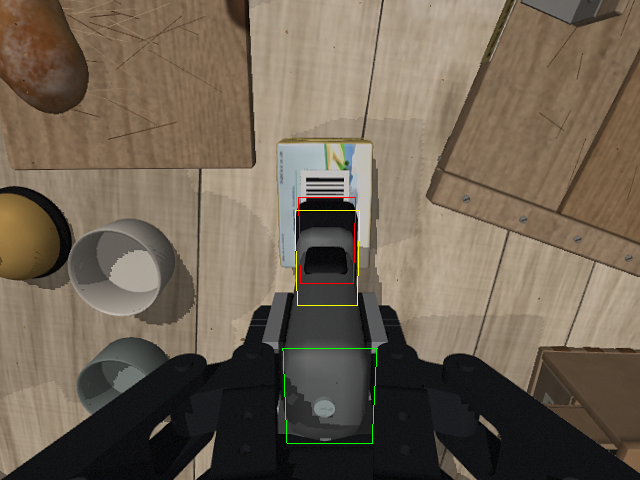

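View pics/ov_scene5.png

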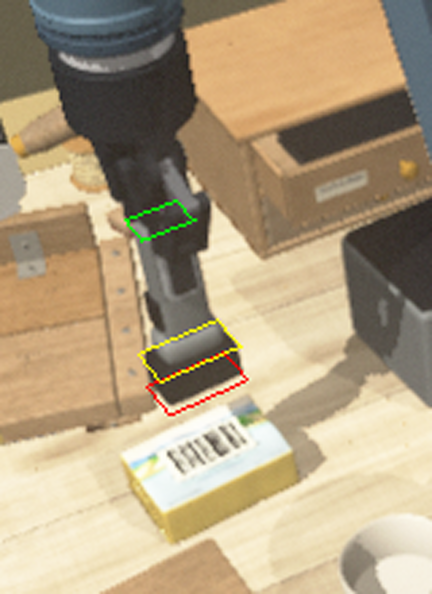

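The overlay fits the nose to within a few mm in both views, so I'll hold still for over 2 s.

>>> apply_moves:
  deltas:
    - {"delta_pos": [0,0,0],"roll": 0}
    - {"delta_pos": [0,0,0],"roll": 0}
    - {"delta_pos": [0,0,0],"roll": 0}
    - {"delta_pos": [0,0,0],"roll": 0}
    - {"delta_pos": [0,0,0],"roll": 0}
    - {"delta_pos": [0,0,0],"roll": 0}
    - {"delta_pos": [0,0,0],"roll": 0}
    - {"delta_pos": [0,0,0],"roll": 0}
    - {"delta_pos": [0,0,0],"roll": 0}
    - {"delta_pos": [0,0,0],"roll": 0}
    - {"delta_pos": [0,0,0],"roll": 0}
    - {"delta_pos": [0,0,0],"roll": 0}

```text
time_s: 9.8
eef_pos: [0.5559, 0.2999, 0.1876]
eef_rot: [0.53, 0.468, 0.53, -0.468]
wrist_force: [0.1, 0.1, -3.1]
opening: 0.296
```

>>> apply_moves:
  deltas:
    - {"delta_pos": [0,0,0],"roll": 0}
    - {"delta_pos": [0,0,0],"roll": 0}
    - {"delta_pos": [0,0,0],"roll": 0}
    - {"delta_pos": [0,0,0],"roll": 0}
    - {"delta_pos": [0,0,0],"roll": 0}
    - {"delta_pos": [0,0,0],"roll": 0}
    - {"delta_pos": [0,0,0],"roll": 0}
    - {"delta_pos": [0,0,0],"roll": 0}
    - {"delta_pos": [0,0,0],"roll": 0}
    - {"delta_pos": [0,0,0],"roll": 0}
    - {"delta_pos": [0,0,0],"roll": 0}
    - {"delta_pos": [0,0,0],"roll": 0}

```text
time_s: 11.0
eef_pos: [0.5559, 0.3, 0.1875]
eef_rot: [0.53, 0.468, 0.53, -0.468]
wrist_force: [-0.4, -0.6, -1.6]
opening: 0.294
```

Held for more than 2.4 s. Now I'll carry it back along the same path.

>>> apply_moves:
  deltas:
    - {"delta_pos": [-0.4,-0.05,0.15],"roll": 0}
    - {"delta_pos": [-1.3,-0.15,0.5],"roll": 0}
    - {"delta_pos": [-2.5,-0.37,1.15],"roll": 0}
    - {"delta_pos": [-3.6,-0.75,2.3],"roll": 0}
    - {"delta_pos": [-4.3,-1.25,3.85],"roll": 0}
    - {"delta_pos": [-4.54,-1.8,5.55],"roll": 0}
    - {"delta_pos": [-4.54,-2.3,7.1],"roll": 0}
    - {"delta_pos": [-4.54,-2.75,8.5],"roll": 0}
    - {"delta_pos": [-4.54,-3.1,9.6],"roll": 0}
    - {"delta_pos": [-4.54,-3.35,10.35],"roll": 0}
    - {"delta_pos": [-4.54,-3.47,10.7],"roll": 0}
    - {"delta_pos": [-4.54,-3.5,10.8],"roll": 0}

```text
time_s: 12.2
eef_pos: [0.5028, 0.0204, 0.3017]
eef_rot: [0.53, 0.468, 0.53, -0.468]
wrist_force: [0.6, 0.2, -0.9]
opening: 0.301
```

>>> apply_moves:
  deltas:
    - {"delta_pos": [0,-0.1,0.35],"roll": 0.1}
    - {"delta_pos": [0,-0.4,1.2],"roll": 0.2}
    - {"delta_pos": [0,-0.8,2.5],"roll": 0.3}
    - {"delta_pos": [0,-1.3,4.1],"roll": 0.4}
    - {"delta_pos": [0,-1.85,5.8],"roll": 0.4}
    - {"delta_pos": [0,-2.35,7.4],"roll": 0.4}
    - {"delta_pos": [0,-2.8,8.7],"roll": 0.4}
    - {"delta_pos": [0,-3.1,9.6],"roll": 0.4}
    - {"delta_pos": [0,-3.3,10.2],"roll": 0.4}
    - {"delta_pos": [0,-3.378,10.491],"roll": 0.4}
    - {"delta_pos": [0,-3.378,10.491],"roll": 0.4}
    - {"delta_pos": [0,-3.378,10.491],"roll": 0.4}

```text
time_s: 13.4
eef_pos: [0.4521, -0.2486, 0.301]
eef_rot: [0.52, 0.479, 0.521, -0.478]
wrist_force: [-0.5, 0.5, -1.5]
opening: 0.296
```

Run:
```python
from h import *
o=ctrl.get_obs(); print(o['time_s'],np.round(o['eef_pos'],4),np.round(o['wrist_force'],2),o['opening'],np.round(o['eef_rot'],4))
```

```text
13.4 [ 0.4521 -0.2486  0.301 ] [-0.48  0.54 -1.53] 0.29632684021752376 [ 0.5204  0.4787  0.5207 -0.4783]
```

Back above the dock at the same pose as after the lift. I'll go down to about 35 mm above the seat and look.

>>> apply_moves:
  deltas:
    - {"delta_pos": [0.4,0,0],"roll": 0}
    - {"delta_pos": [1.1,0,0],"roll": 0}
    - {"delta_pos": [2.1,0,0],"roll": 0}
    - {"delta_pos": [3.2,0,0],"roll": 0}
    - {"delta_pos": [4.3,0,0],"roll": 0}
    - {"delta_pos": [5.3,0,0],"roll": 0}
    - {"delta_pos": [6.1,0,0],"roll": 0}
    - {"delta_pos": [6.7,0,0],"roll": 0}
    - {"delta_pos": [7.0,0,0],"roll": 0}
    - {"delta_pos": [7.0,0,0],"roll": 0}

```text
time_s: 14.4
eef_pos: [0.4512, -0.2483, 0.1247]
eef_rot: [0.52, 0.479, 0.522, -0.479]
wrist_force: [-1.2, -0.5, -0.8]
opening: 0.3
```

Run:
```python
from h import *
o=ctrl.get_obs(); print(o['time_s'],np.round(o['eef_pos'],4),np.round(o['wrist_force'],2),o['opening'])
ci=ctrl.camera_info('wrist'); p,d=save('wrist','wrist6'); P=cloud(ci,d); X,Y,Z=P[...,0],P[...,1],P[...,2]
M,t=toolM(o); T=(P-t)@M
rectfit(P,(d>0)&(np.abs(X-.45)<.06)&(np.abs(Y+.25)<.07)&(Z>.012)&(Z<.024),'wall')
w=(d>0)&(np.abs(T[...,2])<.045)&(np.abs(T[...,1])<.04)&(Z>.012)&(Z<.024)
print('wall in tool y',np.round(np.percentile(T[w][:,1],[.5,99.5]),4),'z',np.round(np.percentile(T[w][:,2],[.5,99.5]),4))
n=(d>0)&(np.abs(T[...,2])<.045)&(np.abs(T[...,1])<.03)&(T[...,0]>.035)&(Z>.03)
print('nose in tool y',np.round(np.percentile(T[n][:,1],[.5,99.5]),4),'z',np.round(np.percentile(T[n][:,2],[.5,99.5]),4), n.sum())
a=cv2.resize(p[120:300,230:440],None,fx=3.3,fy=3.3,interpolation=cv2.INTER_CUBIC)[:,:,::-1]; cv2.imwrite('pics/crop6.png',a)
```

```text
14.4 [ 0.4512 -0.2483  0.1247] [-1.24 -0.51 -0.77] 0.299539490806625
wall c [ 0.4516 -0.2509] mean [ 0.4538 -0.238 ] size [0.0502 0.0727] yaw(long=y) 0.084 n 1765 z 0.0186
wall in tool y [-0.0246  0.0254] z [-0.0335  0.0383]
nose in tool y [-0.0184  0.0152] z [-0.0279  0.0072] 3066
```

View pics/crop6.png

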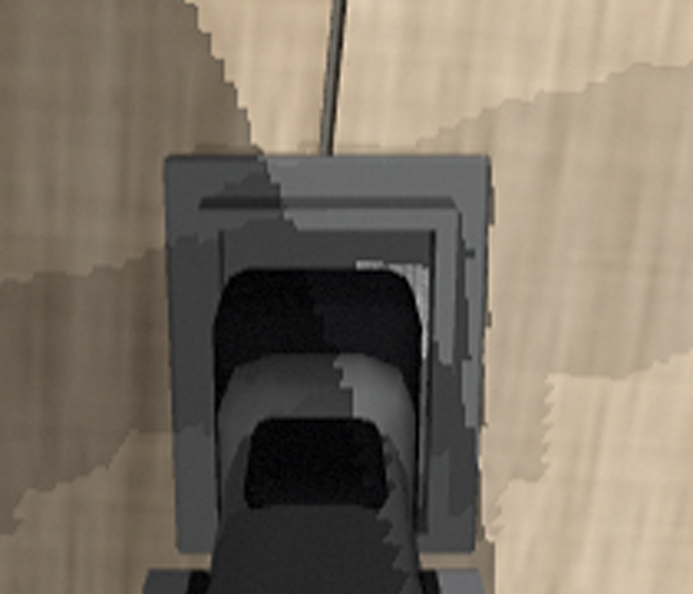

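The recess floor shows around the nose: the nose is about 2 mm to the left of the recess centre and 2 mm beyond it, inside the 4 mm slack. I'll make a small correction and lower it gently.

>>> apply_moves:
  deltas:
    - {"delta_pos": [0.1,0.05,0.06],"roll": 0}
    - {"delta_pos": [0.3,0.05,0.06],"roll": 0}
    - {"delta_pos": [0.5,0.05,0.06],"roll": 0}
    - {"delta_pos": [0.7,0.05,0.06],"roll": 0}
    - {"delta_pos": [0.9,0.05,0.06],"roll": 0}
    - {"delta_pos": [1.05,0.05,0.06],"roll": 0}
    - {"delta_pos": [1.2,0.05,0.06],"roll": 0}
    - {"delta_pos": [1.3,0.05,0.06],"roll": 0}
    - {"delta_pos": [1.36,0.05,0.06],"roll": 0}
    - {"delta_pos": [1.36,0.05,0.06],"roll": 0}

```text
time_s: 15.45
eef_pos: [0.4532, -0.2511, 0.0921]
eef_rot: [0.52, 0.479, 0.52, -0.479]
wrist_force: [0.1, 0.6, -0.6]
opening: 0.299
```

Run:
```python
from h import *
o=ctrl.get_obs(); print(o['time_s'],np.round(o['eef_pos'],4),np.round(o['wrist_force'],2),o['opening'])
ci=ctrl.camera_info('wrist'); p,d=save('wrist','wrist7'); P=cloud(ci,d); X,Y,Z=P[...,0],P[...,1],P[...,2]
M,t=toolM(o); T=(P-t)@M
rectfit(P,(d>0)&(np.abs(X-.45)<.06)&(np.abs(Y+.25)<.07)&(Z>.012)&(Z<.024),'wall')
k=(d>0)&(np.abs(T[...,1])<.013)&(np.abs(T[...,2])<.03)&(T[...,0]<-.03)
print('top z',np.median(Z[k]))
a=cv2.resize(p[130:330,230:440],None,fx=3,fy=3,interpolation=cv2.INTER_CUBIC)[:,:,::-1]; cv2.imwrite('pics/crop7.png',a)
```

```text
15.45 [ 0.4532 -0.2511  0.0921] [ 0.1   0.6  -0.65] 0.2994221990224456
wall c [ 0.4513 -0.2471] mean [ 0.4505 -0.2363] size [0.0503 0.0652] yaw(long=y) 0.088 n 2405 z 0.0186
top z 0.1432076171616929
```

View pics/crop7.png

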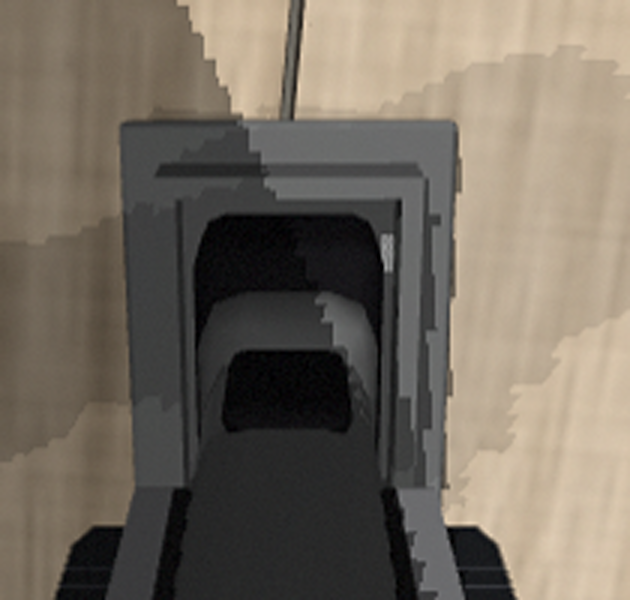

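The nose sits inside the recess with an even gap all round. I'll lower the last millimetre and let go.

>>> apply_moves:
  deltas:
    - {"delta_pos": [0.03,0,0],"roll": 0}
    - {"delta_pos": [0.05,0,0],"roll": 0}
    - {"delta_pos": [0.05,0,0],"roll": 0}
    - {"delta_pos": [0.05,0,0],"roll": 0}

```text
time_s: 15.9
eef_pos: [0.4534, -0.2512, 0.0919]
eef_rot: [0.521, 0.479, 0.52, -0.479]
wrist_force: [-1.9, 1.9, 6.3]
opening: 0.297
```

>>> apply_moves:
  deltas:
    - {"delta_pos": [0,0,0],"roll": 0}
    - {"delta_pos": [0,0,0],"roll": 0}
    - {"delta_pos": [0,0,0],"roll": 0}
    - {"delta_pos": [0,0,0],"roll": 0}
    - {"delta_pos": [0,0,0],"roll": 0}
    - {"delta_pos": [0,0,0],"roll": 0}
    - {"delta_pos": [0,0,0],"roll": 0}
    - {"delta_pos": [0,0,0],"roll": 0}
  hand: 0.5

```text
time_s: 16.7
eef_pos: [0.4531, -0.251, 0.0908]
eef_rot: [0.52, 0.479, 0.52, -0.479]
wrist_force: [0.1, -0.4, 0.6]
opening: 0.754
```

Run:
```python
from h import *
o=ctrl.get_obs(); print(o['time_s'],np.round(o['eef_pos'],4),np.round(o['wrist_force'],2),o['opening'])
ci=ctrl.camera_info('wrist'); p,d=save('wrist','wrist8'); P=cloud(ci,d); X,Y,Z=P[...,0],P[...,1],P[...,2]
M,t=toolM(o); T=(P-t)@M
k=(d>0)&(np.abs(T[...,1])<.02)&(np.abs(T[...,2])<.03)&(T[...,0]<-.04)
rectfit(P,k,'top'); rectfit(P,(d>0)&(np.abs(X-.45)<.06)&(np.abs(Y+.25)<.07)&(Z>.012)&(Z<.024),'wall')
```

```text
16.7 [ 0.4531 -0.251   0.0908] [ 0.08 -0.39  0.59] 0.7537771166507453
top c [ 0.4531 -0.2482] mean [ 0.4521 -0.2416] size [0.0375 0.04  ] yaw(long=y) -1.473 n 17615 z 0.1656
wall c [ 0.4516 -0.2508] mean [ 0.4505 -0.2393] size [0.0501 0.0727] yaw(long=y) 0.084 n 2633 z 0.0186
```

View pics/wrist8.png

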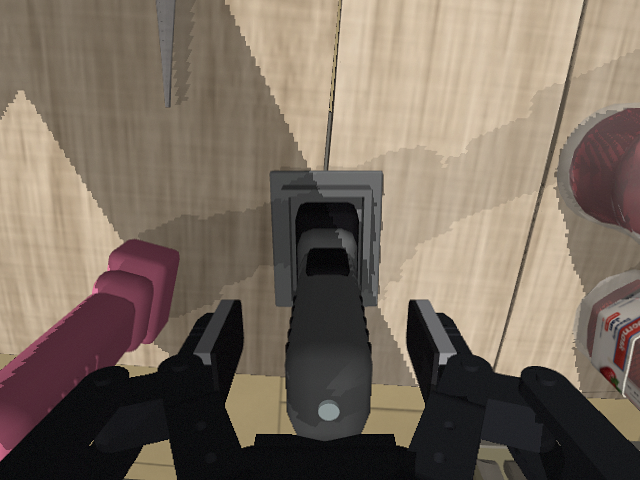

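Released: the reader stands in the dock, clear of both pads (columns 240 and 408 against the handle at 287–370). I'll rise and then move to where the wrist camera can see the lever.

>>> apply_moves:
  deltas:
    - {"delta_pos": [-0.2,0,0],"roll": 0}
    - {"delta_pos": [-0.6,0,0],"roll": 0}
    - {"delta_pos": [-1.2,0,0],"roll": 0}
    - {"delta_pos": [-2.0,0,0],"roll": 0}
    - {"delta_pos": [-3.0,0,0],"roll": 0}
    - {"delta_pos": [-4.2,0,0],"roll": 0}
    - {"delta_pos": [-5.5,0,0],"roll": 0}
    - {"delta_pos": [-6.6,0,0],"roll": 0}
    - {"delta_pos": [-7.5,0,0],"roll": 0}
    - {"delta_pos": [-8.1,0,0],"roll": 0}
    - {"delta_pos": [-8.4,0,0],"roll": 0}
    - {"delta_pos": [-8.4,0,0],"roll": 0}

```text
time_s: 17.95
eef_pos: [0.4534, -0.2512, 0.3017]
eef_rot: [0.521, 0.479, 0.52, -0.479]
wrist_force: [0.2, 0.9, -0.5]
opening: 0.75
```

Run:
```python
from h import *
o=ctrl.get_obs(); print(o['time_s'],np.round(o['eef_pos'],4),np.round(o['wrist_force'],2),o['opening'])
ci=ctrl.camera_info('wrist'); p,d=save('wrist','wrist9'); P=cloud(ci,d); X,Y,Z=P[...,0],P[...,1],P[...,2]
b=(d>0)&(np.abs(X-.45)<.06)&(np.abs(Y+.25)<.07)
rectfit(P,b&(Z>.125)&(Z<.16),'top'); rectfit(P,b&(Z>.012)&(Z<.024),'wall')
pt,dt=save('top','top9'); Q=np.load('pics/top0_P.npy'); ct=ctrl.camera_info('top'); Q2=cloud(ct,dt)
b=lambda Q,dd:(dd>0)&(np.abs(Q[...,0]-.45)<.06)&(np.abs(Q[...,1]+.25)<.07)&(Q[...,2]>.13)&(Q[...,2]<.15)
d0=np.load('pics/top0.npz')['d']
rectfit(Q,b(Q,d0),'top0 readertop'); rectfit(Q2,b(Q2,dt),'top9 readertop')
M,p=toolM(o); print(np.round(M,3)); plan([0.51,-0.01,0.28],o=o)
```

```text
17.95 [ 0.4534 -0.2512  0.3017] [ 0.17  0.94 -0.55] 0.7498309996892988
top c [ 0.4515 -0.251 ] mean [ 0.4516 -0.2491] size [0.0262 0.0328] yaw(long=y) 0.077 n 1289 z 0.1412
wall c [ 0.4515 -0.2511] mean [ 0.4507 -0.2433] size [0.0501 0.0713] yaw(long=y) 0.086 n 722 z 0.0188
top0 readertop c [ 0.4537 -0.2508] mean [ 0.4539 -0.249 ] size [0.0261 0.0342] yaw(long=y) 0.035 n 150 z 0.1407
top9 readertop c [ 0.4601 -0.2404] mean [ 0.4591 -0.2409] size [0.0105 0.0241] yaw(long=y) 0.855 n 42 z 0.1392
[[ 0.001  0.997  0.083]
 [-0.001  0.083 -0.997]
 [-1.     0.001  0.001]]
delta_pos units [ 0.86   3.059 -9.428] roll units 0 | tcp [ 0.4534 -0.2512  0.3017] yaw 0.0833
```

View pics/wrist9.png

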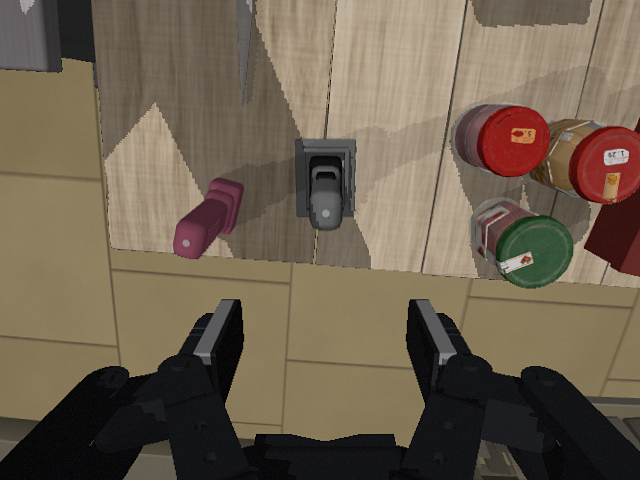

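The handle top centre (0.4515,−0.2510) matches the dock centre (0.4515,−0.2511), and its height of 0.141 is correct, so the reader is seated upright. I'll move towards the lever and shut the fingers on the way.

>>> apply_moves:
  deltas:
    - {"delta_pos": [0,0.1,-0.3],"roll": -0.1}
    - {"delta_pos": [0,0.35,-1.1],"roll": -0.2}
    - {"delta_pos": [0,0.75,-2.3],"roll": -0.3}
    - {"delta_pos": [0,1.2,-3.7],"roll": -0.4}
    - {"delta_pos": [0,1.65,-5.1],"roll": -0.4}
    - {"delta_pos": [0,2.1,-6.5],"roll": -0.4}
    - {"delta_pos": [0,2.5,-7.7],"roll": -0.4}
    - {"delta_pos": [0,2.8,-8.6],"roll": -0.4}
    - {"delta_pos": [0,3.0,-9.2],"roll": -0.4}
    - {"delta_pos": [0,3.05,-9.4],"roll": -0.4}
    - {"delta_pos": [0,3.05,-9.4],"roll": -0.4}
  hand: -1

```text
time_s: 19.15
eef_pos: [0.5092, -0.0097, 0.3]
eef_rot: [0.53, 0.467, 0.531, -0.468]
wrist_force: [-0.3, -0.5, 0.1]
opening: 0.0
```

Run:
```python
from h import *
o=ctrl.get_obs(); print(o['time_s'],np.round(o['eef_pos'],4),np.round(o['wrist_force'],2),o['opening'])
ci=ctrl.camera_info('wrist'); p,d=save('wrist','wrist10'); P=cloud(ci,d); X,Y,Z=P[...,0],P[...,1],P[...,2]
np.save('pics/wrist10_P.npy',P)
rectfit(P,(d>0)&(X>.45)&(X<.56)&(Y>.02)&(Y<.11)&(Z>.093)&(Z<.106),'paddle?')
rectfit(P,(d>0)&(X>.5)&(X<.72)&(Y>-.06)&(Y<.2)&(Z>.107)&(Z<.118),'printer top')
for s in ctrl.silhouettes('wrist','lever_top')[:2]:
    print(s['p'],s['at']); rectfit(P,s['mask']&(d>0),'lever sil')
```

```text
19.15 [ 0.5092 -0.0097  0.3   ] [-0.26 -0.48  0.09] 0.0003302958496106331
paddle? c [0.5201 0.0615] mean [0.5203 0.0643] size [0.0611 0.0905] yaw(long=y) 0.13 n 2902 z 0.1008
printer top c [0.6036 0.0759] mean [0.6026 0.0793] size [0.1114 0.1407] yaw(long=y) 0.13 n 23318 z 0.1088
0.69 [335.7, 115.0]
lever sil c [0.518  0.0642] mean [0.5091 0.0633] size [0.0364 0.0574] yaw(long=y) -1.445 n 1996 z 0.1007
0.63 [258.4, 339.9]
lever sil c [ 0.4537 -0.125 ] mean [ 0.4484 -0.2156] size [0.0628 0.2478] yaw(long=y) -0.062 n 989 z 0.0062
```

View pics/wrist10.png

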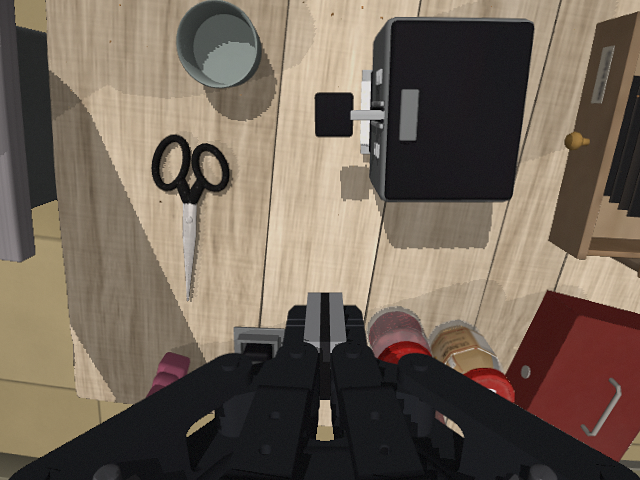

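Wrist view: the black paddle spans (316–352, 93–136), with its stem going to the printer front at about column 372. The dish at (220,45) is well off to the left. I'll fit the paddle.

Run:
```python
from h import *
z=np.load('pics/wrist10.npz'); p,d=z['p'],z['d']; P=np.load('pics/wrist10_P.npy'); Z=P[...,2]
g=p.max(2); m=np.zeros_like(g,bool); m[85:145,308:353]=1
k=m&(g<70)&(Z>.09)&(Z<.108)
k=cv2.morphologyEx(k.astype(np.uint8),cv2.MORPH_OPEN,np.ones((5,5)))>0
r,mm=rectfit(P,k,'paddle')
c=np.array(r[0])
o=ctrl.get_obs(); print(o['time_s'])
plan([c[0],c[1],0.115],0.13,o)
# relation of jaw tips in the picture: fingertip TCP position projected
ci=ctrl.camera_info('wrist'); print(proj(ci,[o['eef_pos']]))
```

```text
paddle c [0.505  0.0626] mean [0.5047 0.0627] size [0.0312 0.0346] yaw(long=y) 0.127 n 1605 z 0.1007
19.25
delta_pos units [ 7.413  0.203 -2.937] roll units -0.047 | tcp [ 0.5092 -0.0108  0.3003] yaw 0.125
[[329.91321581 313.5986714 ]]
```

Run:
```python
from h import *
z=np.load('pics/wrist10.npz'); d=z['d']; P=np.load('pics/wrist10_P.npy')
M,t=toolM(); T=(P-t)@M
for a in np.arange(-.11,.0,.01):
    k=(d>0)&(T[...,0]>a)&(T[...,0]<a+.01)&(np.abs(T[...,1])<.12)&(np.abs(T[...,2])<.06)&(d<.2)
    if k.sum(): print('x %.2f..%.2f'%(a,a+.01),k.sum(),'y',np.round(np.percentile(T[k][:,1],[0,100]),3),'z',np.round(np.percentile(T[k][:,2],[0,100]),3))
```

```text
x -0.10..-0.09 648 y [-0.02   0.053] z [-0.023 -0.017]
x -0.09..-0.08 14111 y [-0.064  0.06 ] z [-0.021 -0.006]
x -0.08..-0.07 15245 y [-0.059  0.056] z [-0.021  0.006]
x -0.07..-0.06 8698 y [-0.051  0.047] z [-0.021  0.008]
x -0.06..-0.05 10339 y [-0.044  0.039] z [-0.017  0.01 ]
x -0.05..-0.04 3349 y [-0.035  0.031] z [-0.017  0.01 ]
x -0.04..-0.03 1507 y [-0.016  0.013] z [-0.015  0.009]
x -0.03..-0.02 1239 y [-0.016  0.012] z [-0.014 -0.008]
x -0.02..-0.01 981 y [-0.016  0.012] z [-0.014 -0.008]
x -0.01..-0.00 355 y [-0.015  0.01 ] z [-0.014 -0.008]
```

With the jaws along printer x, the knuckles would pass within about 6 mm of the casing. I'll turn the hand a quarter so the narrow side faces the printer, and move above the paddle.

>>> apply_moves:
  deltas:
    - {"delta_pos": [0.1,0.02,-0.2],"roll": -0.8}
    - {"delta_pos": [0.4,0.05,-0.6],"roll": -2.0}
    - {"delta_pos": [0.8,0.1,-1.2],"roll": -3.3}
    - {"delta_pos": [1.3,0.15,-1.8],"roll": -4.7}
    - {"delta_pos": [1.9,0.2,-2.4],"roll": -6.1}
    - {"delta_pos": [2.5,0.2,-2.75],"roll": -7.5}
    - {"delta_pos": [3.1,0.2,-2.9],"roll": -8.9}
    - {"delta_pos": [3.5,0.2,-2.94],"roll": -10.3}
    - {"delta_pos": [3.8,0.2,-2.94],"roll": -11.7}
    - {"delta_pos": [4.0,0.2,-2.94],"roll": -13.1}
    - {"delta_pos": [4.0,0.2,-2.94],"roll": -14.3}
    - {"delta_pos": [4.0,0.2,-2.94],"roll": -15.05}

```text
time_s: 20.45
eef_pos: [0.5052, 0.0619, 0.2004]
eef_rot: [0.705, -0.047, 0.706, 0.047]
wrist_force: [-0.4, 0.4, -0.5]
opening: 0.005
```

>>> apply_moves:
  deltas:
    - {"delta_pos": [0,0,0],"roll": 0}
    - {"delta_pos": [0,0,0],"roll": 0}
    - {"delta_pos": [0,0,0],"roll": 0}

```text
time_s: 20.75
eef_pos: [0.5054, 0.0626, 0.2008]
eef_rot: [0.706, -0.045, 0.706, 0.045]
wrist_force: [0.1, -0.7, -0.7]
opening: -0.001
```

Run:
```python
from h import *
o=ctrl.get_obs(); print(o['time_s'],np.round(o['eef_pos'],4),np.round(o['wrist_force'],2),o['opening'],np.round(o['q'],3))
ci=ctrl.camera_info('wrist'); p,d=save('wrist','wrist11'); P=cloud(ci,d); X,Y,Z=P[...,0],P[...,1],P[...,2]
g=p.max(2)
k=(d>0)&(X>.47)&(X<.535)&(Y>.03)&(Y<.1)&(Z>.093)&(Z<.108)&(g<70)
k=cv2.morphologyEx(k.astype(np.uint8),cv2.MORPH_OPEN,np.ones((5,5)))>0
rectfit(P,k,'paddle')
plan([.5047,.0627,.112],None,o)
print('tcp px',proj(ci,[o['eef_pos']]))
save('scene','scene11')
```

```text
20.75 [0.5054 0.0626 0.2008] [ 0.1  -0.66 -0.71] -0.0012012612152620687 [-0.11   0.063  1.801 -0.     1.277 -1.809]
paddle c [0.5042 0.0624] mean [0.5034 0.0624] size [0.0309 0.0357] yaw(long=y) 0.135 n 2468 z 0.1006
delta_pos units [ 3.553  0.006 -0.026] roll units 0 | tcp [0.5054 0.0626 0.2008] yaw 1.6989
tcp px [[321.83622008 316.11677349]]
```

View pics/wrist11.png

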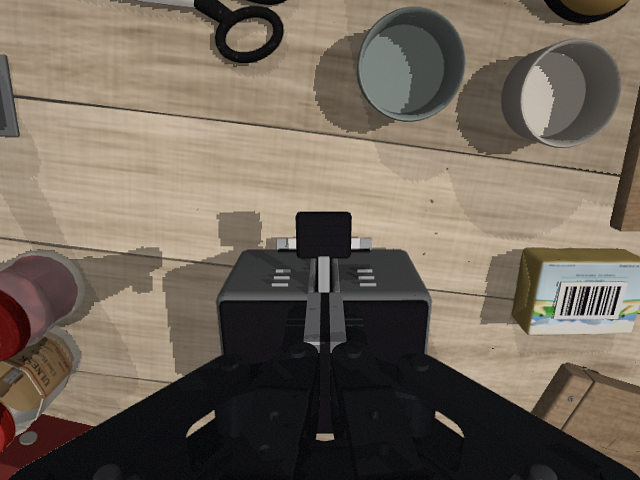

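View pics/scene11.png

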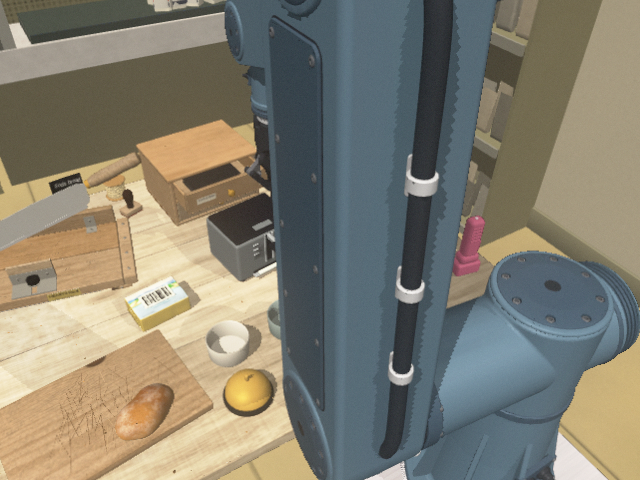

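The paddle is centred at (0.504,0.0625) right under the fingertips. The wrist camera sees it at (324,234) with the three steel marks on each side at (282,271–285) and (366,271–284). I'll go down to just above it.

>>> apply_moves:
  deltas:
    - {"delta_pos": [0.3,0,-0.03],"roll": 0}
    - {"delta_pos": [0.8,0,-0.03],"roll": 0}
    - {"delta_pos": [1.4,0,-0.03],"roll": 0}
    - {"delta_pos": [2.1,0,-0.03],"roll": 0}
    - {"delta_pos": [2.7,0,-0.03],"roll": 0}
    - {"delta_pos": [3.2,0,-0.03],"roll": 0}
    - {"delta_pos": [3.5,0,-0.03],"roll": 0}
    - {"delta_pos": [3.6,0,-0.03],"roll": 0}
    - {"delta_pos": [3.6,0,-0.03],"roll": 0}
  hand: -1

```text
time_s: 21.75
eef_pos: [0.5046, 0.063, 0.1106]
eef_rot: [0.705, -0.046, 0.706, 0.046]
wrist_force: [-0.9, -0.5, -0.5]
opening: -0.002
```

Run:
```python
from h import *
o=ctrl.get_obs(); print(o['time_s'],np.round(o['eef_pos'],4),np.round(o['wrist_force'],2),o['opening'])
save('wrist','wrist12')
```

```text
21.75 [0.5046 0.063  0.1106] [-0.91 -0.52 -0.47] -0.002407550528833883
```

View pics/wrist12.png

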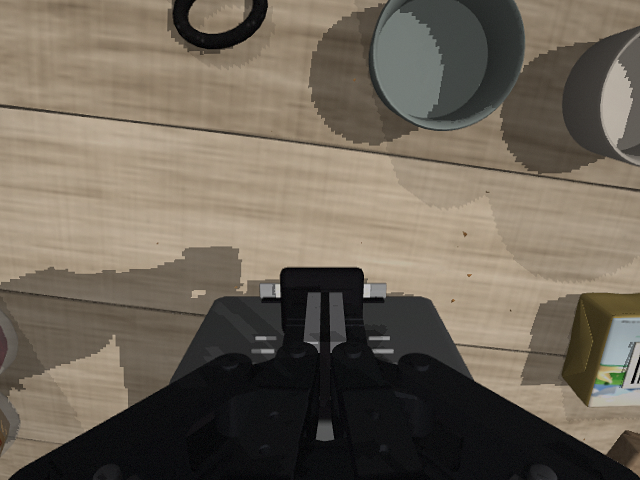

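The tips are centred over the paddle (280–364 wide). I'll press slowly past the first click, reading the force.

>>> apply_moves:
  deltas:
    - {"delta_pos": [0.15,0,0],"roll": 0}
    - {"delta_pos": [0.3,0,0],"roll": 0}
    - {"delta_pos": [0.42,0,0],"roll": 0}
    - {"delta_pos": [0.52,0,0],"roll": 0}
    - {"delta_pos": [0.62,0,0],"roll": 0}
    - {"delta_pos": [0.72,0,0],"roll": 0}
    - {"delta_pos": [0.82,0,0],"roll": 0}
    - {"delta_pos": [0.92,0,0],"roll": 0}
    - {"delta_pos": [1.0,0,0],"roll": 0}
    - {"delta_pos": [1.08,0,0],"roll": 0}
    - {"delta_pos": [1.16,0,0],"roll": 0}
    - {"delta_pos": [1.2,0,0],"roll": 0}

```text
time_s: 23.0
eef_pos: [0.5047, 0.0629, 0.0817]
eef_rot: [0.706, -0.046, 0.706, 0.046]
wrist_force: [-4.7, -0.1, 11.1]
opening: -0.001
```

>>> apply_moves:
  deltas:
    - {"delta_pos": [0.06,0,0],"roll": 0}
    - {"delta_pos": [0.12,0,0],"roll": 0}
    - {"delta_pos": [0.18,0,0],"roll": 0}
    - {"delta_pos": [0.24,0,0],"roll": 0}
    - {"delta_pos": [0.3,0,0],"roll": 0}
    - {"delta_pos": [0.36,0,0],"roll": 0}
    - {"delta_pos": [0.42,0,0],"roll": 0}
    - {"delta_pos": [0.46,0,0],"roll": 0}
    - {"delta_pos": [0.46,0,0],"roll": 0}
    - {"delta_pos": [0.46,0,0],"roll": 0}

```text
time_s: 24.0
eef_pos: [0.5047, 0.063, 0.0702]
eef_rot: [0.706, -0.046, 0.706, 0.046]
wrist_force: [-4.1, -1.1, 9.3]
opening: -0.004
```

Run:
```python
from h import *
o=ctrl.get_obs(); print(o['time_s'],np.round(o['eef_pos'],4),np.round(o['wrist_force'],2),o['opening'])
p,d=save('wrist','wrist13')
cv2.imwrite('pics/crop13.png',cv2.resize(p[230:390,210:440],None,fx=3.4,fy=3.4,interpolation=cv2.INTER_CUBIC)[:,:,::-1])
ci=ctrl.camera_info('wrist'); P=cloud(ci,d); X,Y,Z=P[...,0],P[...,1],P[...,2]; g=p.max(2)
M,t=toolM(o); T=(P-t)@M
k=(d>0)&(np.abs(T[...,1])<.018)&(T[...,2]<-.0125)&(T[...,2]>-.016)&(Z>.04)&(Z<.1)
print('paddle strip z',np.round(np.percentile(Z[k],[5,25,50,75,95]),4),k.sum())
```

```text
24.0 [0.5047 0.063  0.0702] [-4.07 -1.11  9.35] -0.003876247597748343
paddle strip z [0.0667 0.0699 0.0771 0.0897 0.0982] 2408
```

View pics/crop13.png

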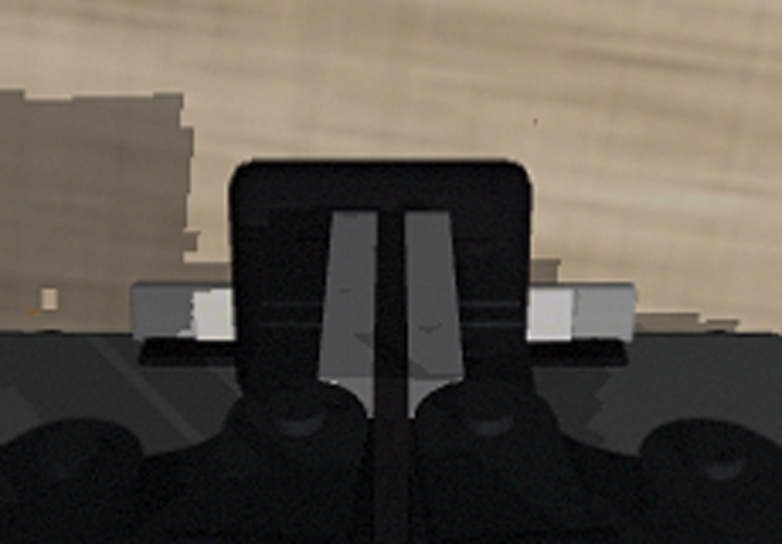

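Run:
```python
from h import *
z=np.load('pics/wrist13.npz'); d=z['d']; ci=ctrl.camera_info('wrist'); P=cloud(ci,d)
r=P[280:290,288:356]; print('paddle top z',np.round(np.median(r[...,2]),4),np.round(r[...,2].std(),4),'x',np.round(np.median(r[...,0]),4))
r=P[294:340,283:300]; print('paddle left',np.round(np.median(r[...,2]),4))
```

```text
paddle top z 0.0702 0.011 x 0.4907
paddle left 0.0836
```

The paddle top measures 0.070 in depth, in agreement with the TCP height of 0.070. Now the last 6.5 mm or so to the third click at 0.064, slowly.

>>> apply_moves:
  deltas:
    - {"delta_pos": [0.04,0,0],"roll": 0}
    - {"delta_pos": [0.08,0,0],"roll": 0}
    - {"delta_pos": [0.12,0,0],"roll": 0}
    - {"delta_pos": [0.16,0,0],"roll": 0}
    - {"delta_pos": [0.2,0,0],"roll": 0}
    - {"delta_pos": [0.23,0,0],"roll": 0}
    - {"delta_pos": [0.25,0,0],"roll": 0}
    - {"delta_pos": [0.25,0,0],"roll": 0}
    - {"delta_pos": [0.25,0,0],"roll": 0}
    - {"delta_pos": [0.25,0,0],"roll": 0}

```text
time_s: 25.05
eef_pos: [0.5047, 0.063, 0.064]
eef_rot: [0.706, -0.046, 0.706, 0.046]
wrist_force: [-5.5, 0.3, 10.8]
opening: 0.002
```

Run:
```python
from h import *
o=ctrl.get_obs(); print(o['time_s'],np.round(o['eef_pos'],4),np.round(o['wrist_force'],2),o['opening'])
p,d=save('wrist','wrist14'); ci=ctrl.camera_info('wrist'); P=cloud(ci,d)
cv2.imwrite('pics/crop14.png',cv2.resize(p[230:390,210:440],None,fx=3.4,fy=3.4,interpolation=cv2.INTER_CUBIC)[:,:,::-1])
M,t=toolM(o); c=proj(ci,[t+M@[0,0,-.0145],t+M@[0,-.014,-.0145],t+M@[0,.014,-.0145]]); print(c)
v=int(round(c[0,1])); r=P[v-2:v+3,int(c[:,0].min()):int(c[:,0].max())]; print('paddle top z',np.round(np.percentile(r[...,2],[10,50,90]),4))
o=ctrl.get_obs(); print(o['time_s'],np.round(o['eef_pos'],4),np.round(o['wrist_force'],2))
```

```text
25.05 [0.5047 0.063  0.064 ] [-5.5   0.3  10.75] 0.0021732344167734816
[[321.70358351 283.7433993 ]
 [286.29000013 283.71429136]
 [357.1276457  283.73682296]]
paddle top z [0.0633 0.0641 0.0648]
25.1 [0.5047 0.063  0.064 ] [-3.85  0.2  10.46]
```

View pics/crop14.png

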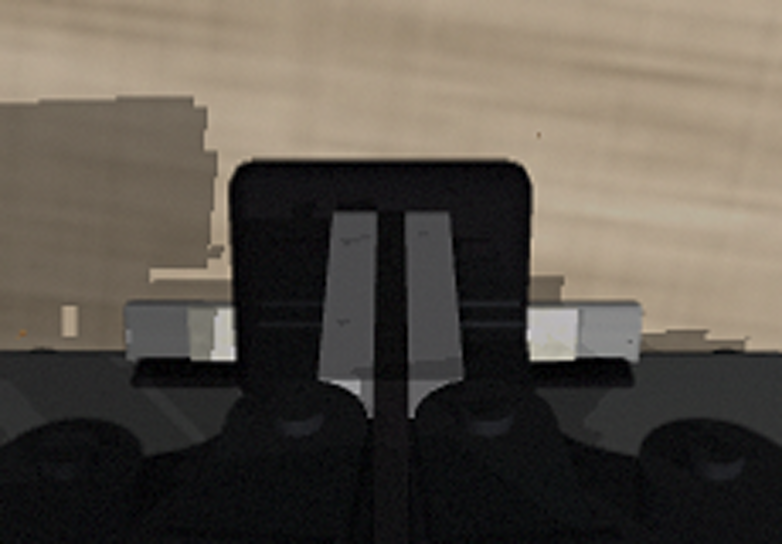

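The paddle top is at 0.0641 with the TCP at 0.0640 and a push of about 10.5 N, which is the third click. I'll hold and check stability and the other objects.

>>> apply_moves:
  deltas:
    - {"delta_pos": [0,0,0],"roll": 0}
    - {"delta_pos": [0,0,0],"roll": 0}
    - {"delta_pos": [0,0,0],"roll": 0}
    - {"delta_pos": [0,0,0],"roll": 0}
    - {"delta_pos": [0,0,0],"roll": 0}
    - {"delta_pos": [0,0,0],"roll": 0}
    - {"delta_pos": [0,0,0],"roll": 0}
    - {"delta_pos": [0,0,0],"roll": 0}
    - {"delta_pos": [0,0,0],"roll": 0}
    - {"delta_pos": [0,0,0],"roll": 0}

```text
time_s: 26.1
eef_pos: [0.5047, 0.0629, 0.064]
eef_rot: [0.706, -0.046, 0.706, 0.046]
wrist_force: [-4.4, 0.4, 10.5]
opening: 0.001
```

Run:
```python
from h import *
o=ctrl.get_obs(); print(o['time_s'],np.round(o['eef_pos'],4),np.round(o['wrist_force'],2),np.abs(o['dq']).max())
p,d=save('wrist','wrist15'); ci=ctrl.camera_info('wrist'); P=cloud(ci,d)
r=P[281:287,288:356]; print('paddle top z',np.round(np.median(r[...,2]),4))
pt,dt=save('top','top15'); ct=ctrl.camera_info('top'); Q=cloud(ct,dt); Q0=np.load('pics/top0_P.npy'); d0=np.load('pics/top0.npz')['d']
def b(Q,dd,x0,x1,y0,y1,z0,z1): return (dd>0)&(Q[...,0]>x0)&(Q[...,0]<x1)&(Q[...,1]>y0)&(Q[...,1]<y1)&(Q[...,2]>z0)&(Q[...,2]<z1)
for n,a in dict(pack=(.47,.63,.24,.38,.032,.045),dish=(.34,.47,.06,.17,.033,.05),jar=(.57,.66,-.25,-.14,.08,.092),reader=(.4,.5,-.3,-.2,.13,.15)).items():
    rectfit(Q0,b(Q0,d0,*a),'before '+n); rectfit(Q,b(Q,dt,*a),'now    '+n)
```

```text
26.1 [0.5047 0.0629 0.064 ] [-4.39  0.43 10.55] 0.0016154227183676347
paddle top z 0.064
before pack c [0.5568 0.3052] mean [0.5564 0.3044] size [0.0735 0.1008] yaw(long=y) 0.112 n 1045 z 0.038
now    pack c [0.5567 0.3053] mean [0.5565 0.3048] size [0.0728 0.1001] yaw(long=y) 0.128 n 1058 z 0.038
before dish c [0.3923 0.1128] mean [0.3915 0.1152] size [0.0738 0.0756] yaw(long=y) -0.832 n 130 z 0.0416
now    dish c [0.4164 0.1087] mean [0.4196 0.1115] size [0.0273 0.0717] yaw(long=y) -0.139 n 52 z 0.0415
before jar c [ 0.6194 -0.1856] mean [ 0.6188 -0.186 ] size [0.0612 0.0615] yaw(long=y) 0.792 n 488 z 0.0866
now    jar c [ 0.6195 -0.1855] mean [ 0.6189 -0.1858] size [0.0607 0.0615] yaw(long=y) -0.776 n 485 z 0.0867
before reader c [ 0.4537 -0.2508] mean [ 0.4539 -0.249 ] size [0.0261 0.0342] yaw(long=y) 0.035 n 150 z 0.1407
now    reader c [ 0.4544 -0.2505] mean [ 0.4544 -0.25  ] size [0.0257 0.0323] yaw(long=y) 0.119 n 146 z 0.141
```

View pics/top15.png

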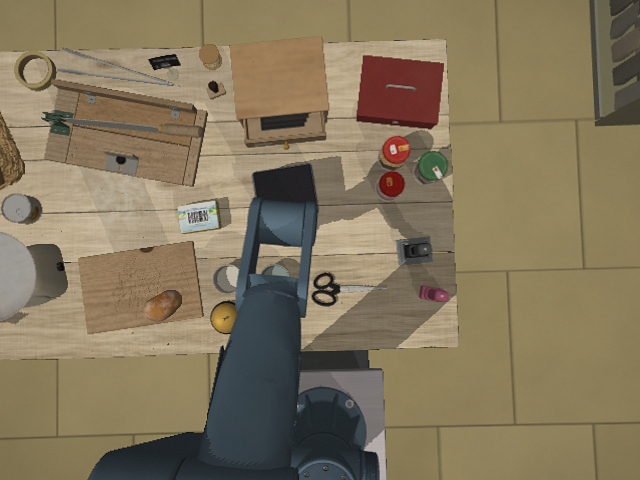

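The top view shows the pack, jar and reader where they were. The dish at (275,270) is only half-visible behind the arm, but nothing came near it. The press is steady, so I'll hand in.

Run:
```python
from h import *
print(ctrl.hand_in()); o=ctrl.get_obs(); print(o['time_s'],np.round(o['eef_pos'],4),np.round(o['wrist_force'],2))
```

```text
the job is handed in; nothing more can be done
None
the job is handed in; nothing more can be done
```

I completed both parts and handed the job in at about 26 s, with the fingers still holding the lever at the third click; no verdict was reported.

- **Scan:** I took the grey reader (not the pink look-alike) out of its dock and held it still for over 2.4 s about 6 cm above the label. It was within a few mm of the label's centre, and its angle matched the label's to about 0.01 rad.
- **Dock:** I stood the reader back in its dock and let go. Its handle top measured within 1 mm of the dock centre, at the right height.
- **Lever:** I turned the hand a quarter turn for clearance from the printer and pressed with shut fingertips. The paddle top measured 64.0 mm (third click), with a steady push of about 10.5 N through the last second of checks.
- **Other objects:** The pack and jar measured within 1 mm of where they started. The dish was half hidden by the arm in the last top view, so I could not measure its position; nothing came near it.
- **Disagreements:** The top and wrist cameras differed by 2–3 mm throughout, within tolerance. There was also a sideways force of about 4 N while pressing, which did not move the tool.

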